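File a slide page in the lever arch file

ROBOT

A 6-joint arm with a two-finger parallel gripper is mounted at the origin on the work surface. World frame = base frame: x ahead of the robot, y to its left, z up, the work surface at z = 0. Lengths are in m, angles in rad, forces in N, time in s.
With the tool pointing down it reaches from about 0.425 to 0.95 m from the base axis. Payload 3.5 kg.
Tool frame: the origin (TCP) lies on the centre line of the jaws, within the pads' length; the fingertips stand 11 mm ahead of it and the grasp point (between the pads) lies 8 mm behind it; y points along the fingers, x is the direction in which the jaws open and shut, and the axes are right-handed (so a half turn about y gives the same grasp; the last joint's range is limited). The gripper opens to 85 mm and grips with 20 to 120 N. Pads are 22 mm wide; open, the fingers measure 114 mm over their backs; the gripper's body (76 mm by 85 mm) begins 54 mm behind the grasp point. The pads swing forward as they close: fully open they stand 13 mm farther back than shut.
Start: joints at [1.064, 0.286, 1.577, -0, 1.279, -0.15], TCP at [0.236, 0.632, 0.242] pointing down, gripper open.
Joint ranges: [-2.77, 2.77], [-0.9, 2.22], [0.21, 2.48], [-1.53, 4.67], [0.24, 2.81], [-2.84, 2.84]. Speed limits (rad/s): [2.79, 2.79, 3.14, 3.14, 3.14, 3.14].

INTERFACE

Orientations are given as a unit quaternion [x, y, z, w].
In Python, from plant import get_state, read_camera, sign_off gives the robot as it stands.
- The arm moves only by the shell command python3 -m inch 'ROWS' [FORCE]. ROWS is JSON, a list of rows, each an object of numbers: "ax", "ay", "az": the turn, a rotation vector about the tool's x, y, z in rad; "x", "y", "z": the shift along the tool's x, y, z in mm; "hand": the closure, from -1 (fully open) to 1 (shut). In form: [{"ax": .., "ay": .., "az": .., "x": .., "y": .., "z": .., "hand": ..}, ...]. A call has 1 to 5 rows; each row shifts and turns the commanded pose from where the row before left it, along the tool's axes as they then stand; what a row does not reach is not made up. A row lasts 1/12 s, in which the tool goes at most 41.7 mm and 7.16 degrees, less where a joint would pass 70% of its speed; a pose out of reach is approached as far as the arm can. A call with a gripper value outside its range is refused whole. The fingers move at their own pace and stop on an object; FORCE is the grip in N (left out, the last holds). Time passes only in rows, so rows that do not move let the fingers close. It gives the time, the measured TCP pose, the force and the opening at its end, in the units of the state.
- get_state(): the state, without advancing time (a new reading comes with each control period).
- read_camera(name): name is "scene" or "side" or "wrist"; returns a dict with "img" (400x640x3 uint8, red, green, blue), "fov_y" (degrees; the focal length in pixels is half the picture's height over the tangent of half this angle, whatever the lens; pixels are square), "cx", "cy" (the principal point, pixels), "T" (4x4, takes a point from camera to world coordinates); the wrist camera has in their place "T_tool_cam" (4x4, takes a point from camera to tool coordinates, whose origin is the TCP and whose axes are the tool frame's). Camera axes: x right, y down, z forward; pixel columns grow to the right and rows downward; lengths in m; the calibration is good to about 2 mm. The wrist camera is an equidistant fisheye: a pixel r from the principal point sees the ray r / f radians off the axis. A picture is of the moment at which its call begins: read the wrist's pose just before it. There is no depth.
- sign_off(): hands the job in, once; it reports no verdict.
The state is a dict: "time": time; "qpos": joint angles; "dq": joint speeds; "joint_efforts": joint torques, N m; "eef_pos": TCP position; "tcp_rot": TCP orientation; "contact_force": force on the tool from outside, world axes, zero at the start; "wrist_torque": the same for the moment, N m; "opening": opening from 0.0 (shut) to 1.0 (fully open).
Only numpy, scipy, OpenCV 4.12 (cv2) and the standard library are available. Lean on these libraries where they do the work, as an engineer would, in place of code of your own. Each camera call takes 0.05 s, during which the arm holds its last target. There are 200 camera calls.

TASK

File the loose slide page in the lever arch file: lift the lever until the rings spring open, hang the page on the two posts by its two holes, slides side up, and slide it right down onto the file's board, then press the lever fully home so that the rings close over it. Feel your way: the mechanism is loosely riveted and not quite where the file says, so never lean hard on the posts, the page or the lever (the rivets tear), and leave the other things on the bench where they are.

Things in the scene. Friction and masses are not known exactly. Their poses are not given: they have to be found in the camera images.
- file: Open lever arch file, fixed: 3 grey boards flat in a row, 5 mm thick. Origin: underside, nominal midpoint between the ring posts. z up, y along the spine and post row, x towards spine and front cover, away from the robot. x -150 to 300, y -90 to 125 mm. Its ring mechanism (posts, arches, lever as one) has worn rivets and has crept along the file's y by an unknown -8 to +8 mm; it stays put in use.
- posts (a point): Fixed on the file, axes as the file's: nominal midpoint of the post tips, 40 mm above its underside. Two steel posts at y -40 and +40 mm, 7 mm thick, 35 mm above the board, blunt tips (flat 6 mm). True y = nominal + the creep; x, z are true. Ring arches close onto the tips (top 53 mm); open, their tips stand back at x +20 mm. The lever's bearings and spring strut lie at x +34 mm and beyond.
- knob_shut (a point): Fixed on the file, axes as the file's: nominal centre of the lever's black cross knob when the lever is shut, 32 mm above the file's underside (true y = nominal + the creep). Knob: 14 mm diameter, 20 mm long along x, flat ends. Lever hinge: parallel to x, 60 mm from the knob centre towards -y, same height. The 9 mm wide steel arm joins the middle of the knob.
- lever (a joint): Lever angle, rad. 0: pressed home, lever level, rings closed. Grows as the knob is lifted (swinging up and to the file's -y) to a stop at 1.2, rings open. An over-centre spring resists with up to about 11 N at the knob until about 0.64, then it springs open and stays. Closing is the reverse, but friction stops it short (at up to 0.1): press it down to its stop, where it stays.
- mount (a joint): How far the ring plate (posts, arches, lever and all) is pushed down against its springs, m: 0 when left alone, about 6 N for each mm, so that pushing down on a post or on the shut lever is felt as a stiff spring. Beyond 3.5 mm (about 22 N) its rivets tear out. It does not lift.
- page: Slide page: rigid white plate 130 (x) x 110 (y) x 5 mm, slides set in its top, 80 to 170 g, loose. Origin: centre of underside, z up. Two 9 mm through holes at x 53, y -40 and 40 mm. Grip rib centred at x 5, y 0: 12 mm thick (x), 60 long (y), top 41 mm above the underside. Filed: x axis along the file's x, flat on the back board, origin 53 mm to the -x side of the posts, 5 mm above the file's underside.
- tube_rack: Bystander, leave alone: grey tube rack, 110 x 75 x 75 mm, loose. Origin: centre of its underside.
- dish: Bystander, leave alone: covered glass culture dish, 92 mm across, 16 mm high, loose. Origin: centre of its underside.
- bottle: Bystander, leave alone: amber glass bottle, 60 mm across, 120 mm high, loose. Origin: centre of its underside.
- forceps: Bystander, leave alone: steel forceps, 125 mm long, lying on the file's front cover. Origin: centre of its underside.
- pen: Bystander, leave alone: marker pen, 125 mm long, lying on the open front cover of the file. Origin: centre of its underside.
- vial: Bystander, leave alone: small white vial, 26 mm across, 40 mm high, standing on the file's cover. Origin: centre of its underside.
Mind the look-alikes: they are no part of the job. Of the things like the page, leave any that is brown; of the rest the larger one is meant.

How it is judged:
By the outcome, as a careful person would: the job done as asked, in the order asked, and still so for the second after the job is handed in, with the robot touching nothing.
It also fails if it takes over 72 s, if anything falls off the work surface, if the arm or the gripper's body presses on something with over 40 N, if the wrist force passes 120 N, or if a joint passes its speed limit or range.

## Working session

There is one attempt and no reset: what is moved stays moved. The work goes in short steps, Python scripts to look and compute and a shell command to move; the robot and the scene stay as the last step left them, time stands still between calls to the robot, and variables do not carry over. Pictures are saved under pics/ and viewed, about 8 in all and at most 12, crops included, and the job is handed in when it is done.

```bash
ls; mkdir -p pics
cat > h.py <<'E'
import numpy as np, cv2
from plant import get_state, read_camera
from scipy.spatial.transform import Rotation as R
def snap(name,fn=None):
    s=get_state(); c=read_camera(name)
    if name=='wrist':
        T=np.eye(4);T[:3,:3]=R.from_quat(s['tcp_rot']).as_matrix();T[:3,3]=s['eef_pos']
        c['T']=T@np.array(c['T_tool_cam'])
    c['T']=np.array(c['T']); c['name']=name
    c['f']=200/np.tan(np.radians(c['fov_y'])/2)
    if fn: cv2.imwrite('pics/'+fn,c['img'][:,:,::-1])
    np.save('pics/'+(fn or name)+'.npy',c,allow_pickle=True)
    return c
def load(fn): return np.load('pics/'+fn+'.npy',allow_pickle=True).item()
def ray(c,u,v):
    a=np.array([u-c['cx'],v-c['cy']])/c['f']
    if c['name']=='wrist':
        r=np.hypot(*a); d=np.array([*(a*np.sinc(r/np.pi)),np.cos(r)]) if r>1e-9 else np.array([0,0,1.])
        if r>1e-9: d=np.array([a[0]/r*np.sin(r),a[1]/r*np.sin(r),np.cos(r)])
    else: d=np.array([a[0],a[1],1.])
    return c['T'][:3,3],c['T'][:3,:3]@(d/np.linalg.norm(d))
def onz(c,u,v,z):
    o,d=ray(c,u,v); return o+d*(z-o[2])/d[2]
def proj(c,p):
    q=np.linalg.inv(c['T'])@np.append(p,1); q=q[:3]
    if c['name']=='wrist':
        r=np.hypot(q[0],q[1]); th=np.arctan2(r,q[2]); k=c['f']*th/r
        return c['cx']+k*q[0],c['cy']+k*q[1]
    return c['cx']+c['f']*q[0]/q[2],c['cy']+c['f']*q[1]/q[2]
def tri(*rs):
    A=np.zeros((3,3));b=np.zeros(3)
    for o,d in rs:
        P=np.eye(3)-np.outer(d,d);A+=P;b+=P@o
    p=np.linalg.solve(A,b); return p,[float(np.linalg.norm((np.eye(3)-np.outer(d,d))@(p-o))) for o,d in rs]
E
python3 - <<'E'
from h import *
np.set_printoptions(precision=3,suppress=True)
for n in ['scene','side','wrist']:
    c=snap(n,n+'0.png'); print(n,c['fov_y'],c['cx'],c['cy'],c['f']);print(c['T'])
a=[cv2.imread(f'pics/{n}0.png') for n in ['scene','side']]
print(get_state())
E
```

```text
pics
scene 50.82322443729119 318.3115142763099 211.57219228064977 420.97880312041684
[[-0.791  0.393 -0.469  1.027]
 [ 0.612  0.488 -0.622  0.589]
 [-0.016 -0.779 -0.627  0.736]
 [ 0.     0.     0.     1.   ]]
side 49.24900415755063 323.09525132953513 201.55924854394402 436.34479056857043
[[ 0.986 -0.113  0.12   0.38 ]
 [-0.162 -0.561  0.812 -0.987]
 [-0.024 -0.82  -0.571  0.7  ]
 [ 0.     0.     0.     1.   ]]
wrist 65.70646984690485 318.2106586372734 197.7952943183846 309.70691628693146
[[ 0.35   0.9    0.26   0.169]
 [ 0.937 -0.335 -0.099  0.656]
 [-0.002  0.278 -0.96   0.373]
 [ 0.     0.     0.     1.   ]]
{'time': 0.15, 'qpos': array([ 1.064,  0.287,  1.578, -0.   ,  1.279, -0.15 ]), 'dq': array([-0.001, -0.003, -0.002, -0.   , -0.001, -0.001]), 'joint_efforts': array([ -0.   , -40.66 , -29.314,  -0.   ,   0.004,  -0.   ]), 'eef_pos': array([0.235, 0.632, 0.241]), 'tcp_rot': array([ 0.581,  0.403, -0.404, -0.58 ]), 'contact_force': array([0.18 , 0.437, 0.045]), 'wrist_torque': array([ 0.004,  0.016, -0.002]), 'opening': 1.00013896818692}
```

View images.

View pics/scene0.png

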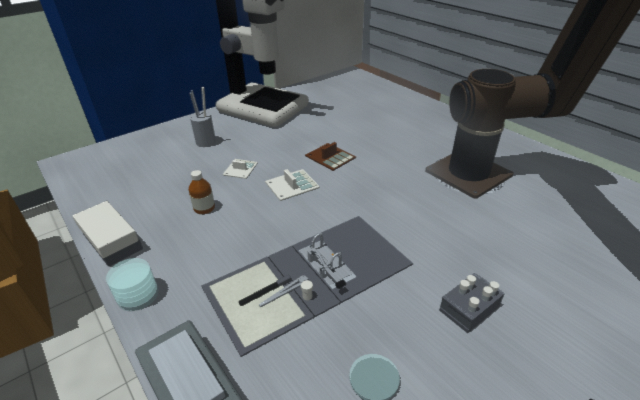

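View pics/side0.png

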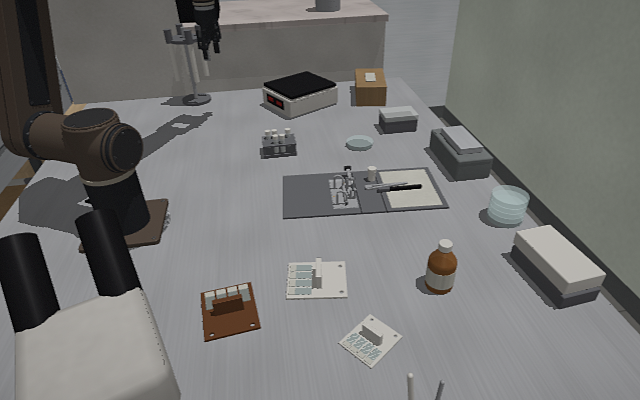

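Run:
```python
from h import *
a=cv2.imread('pics/scene0.png');b=cv2.imread('pics/side0.png')
f=lambda i,x0,y0,w,h,s:cv2.resize(i[y0:y0+h,x0:x0+w],None,fx=s,fy=s,interpolation=cv2.INTER_CUBIC)
out=np.zeros((600,800,3),np.uint8)
def put(im,x,y): out[y:y+im.shape[0],x:x+im.shape[1]]=im
put(f(b,270,250,100,65,4),0,0)      # page side
put(f(a,260,160,65,45,6),405,0)     # page scene
put(f(b,275,155,100,70,4),0,290)    # file side
put(f(a,290,220,80,75,4.8),405,230) # file scene
cv2.imwrite('pics/comp1.png',out)
# areas of white pages on plane z=5mm
for n,c in (('scene',load('scene0.png')),('side',load('side0.png'))):
    hsv=cv2.cvtColor(c['img'],cv2.COLOR_RGB2HSV); m=((hsv[...,2]>190)&(hsv[...,1]<60)).astype(np.uint8)
    cs,_=cv2.findContours(m,cv2.RETR_EXTERNAL,cv2.CHAIN_APPROX_NONE)
    for k in cs:
        if cv2.contourArea(k)>150:
            p=np.array([onz(c,*q[0],.005)[:2] for q in k.astype(float)],np.float32)
            r=cv2.minAreaRect(p*1000); print(n,k[:,0].mean(0).round(),np.round(r[0]),np.round(r[1]),round(r[2],1))
```

```text
scene [258. 301.] [779.  22.] [186. 136.] 84.9
scene [129. 275.] [ 974. -228.] [79. 85.] 51.4
scene [102. 224.] [ 967. -468.] [ 95. 181.] 5.7
scene [291. 188.] [ 462. -296.] [106. 123.] 81.2
```

View pics/comp1.png

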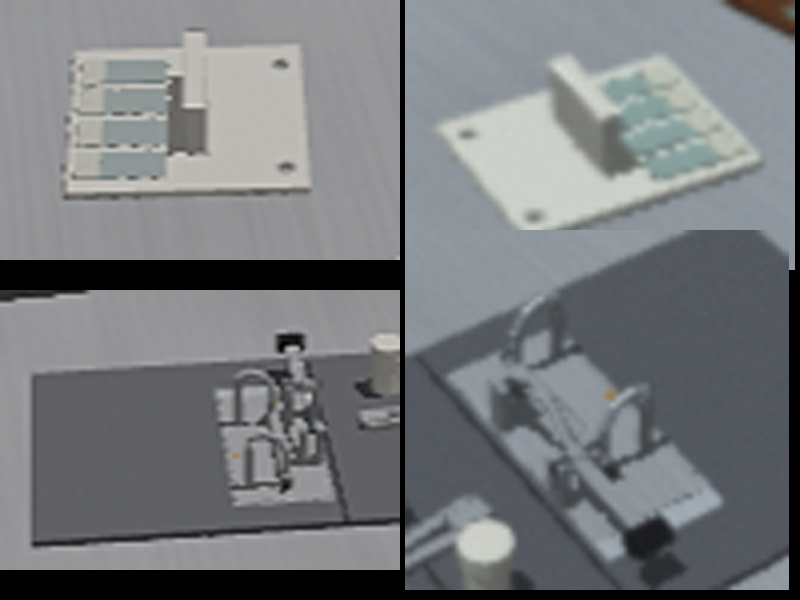

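Composite: the wanted page (larger white one; brown at scene (330,155) and small white at scene (240,168) rejected) has its holes at side (340.3,265.8)/(341.5,291.8) and scene (270.5,182.2)/(281.5,195.8), and the slides face up. The knob is at side (347.5,168.3) and scene (340.6,284.2).

Run:
```python
from h import *
np.set_printoptions(precision=4,suppress=True)
a=load('scene0.png');b=load('side0.png')
print('holes',[ [onz(a,*p,.005)[:2],onz(b,*q,.005)[:2]] for p,q in (((270.5,182.2),(340.3,265.8)),((281.5,195.8),(341.5,291.8)))])
print('knob',tri(ray(a,340.6,284.2),ray(b,347.5,168.3)))
# page mask rects by color, file dark mask
for n,c in (('scene',a),('side',b)):
    hsv=cv2.cvtColor(c['img'],cv2.COLOR_RGB2HSV).astype(int)
    m=((hsv[...,2]>150)&(c['img'][...,0].astype(int)>=c['img'][...,2]-3)).astype(np.uint8)
    f=((hsv[...,2]<115)).astype(np.uint8)
    print(n,'bench',c['img'][240,300],c['img'][250,380] if n=='scene' else c['img'][200,310])
    seed={'scene':((275,186),(370,245)),'side':((330,280),(310,200))}[n]
    for nm,mm,sd,z in (('page',m,seed[0],.005),('file',f,seed[1],.005)):
        _,lab=cv2.connectedComponents(mm); l=lab[sd[1],sd[0]]
        k=max(cv2.findContours((lab==l).astype(np.uint8),cv2.RETR_EXTERNAL,cv2.CHAIN_APPROX_NONE)[0],key=cv2.contourArea)
        h=cv2.approxPolyDP(k,4,True)[:,0]
        print(nm,l,cv2.contourArea(k),[ (tuple(map(int,q)),onz(c,*q,z)[:2]*1000//1) for q in h])
```

```text
holes [[array([ 0.5067, -0.3406]), array([ 0.5226, -0.2616])], [array([ 0.5193, -0.2618]), array([ 0.5095, -0.3412])]]
knob (array([0.6195, 0.1218, 0.0322]), [0.001199673101670344, 0.0011996731016702122])
scene bench [138 145 152] [84 89 96]
page 10 549.0 [((265, 181), array([ 516., -357.])), ((280, 199), array([ 531., -252.])), ((318, 186), array([ 406., -234.])), ((303, 170), array([ 390., -333.])), ((284, 171), array([ 440., -366.])), ((292, 179), array([ 445., -314.])), ((291, 174), array([ 432., -339.])), ((299, 171), array([ 403., -337.])), ((313, 186), array([ 418., -244.])), ((294, 190), array([ 474., -263.])), ((284, 175), array([ 452., -348.]))]
file 25 13512.0 [((412, 263), array([426., 159.])), ((356, 217), array([415., -54.])), ((312, 242), array([568., -50.])), ((313, 237), array([555., -63.])), ((202, 288), array([855., -84.])), ((242, 356), array([870., 125.]))]
side bench [150 150 152] [ 96  97 100]
page 207 18301.0 [((194, 160), array([149., 320.])), ((186, 185), array([137., 167.])), ((191, 193), array([155., 120.])), ((187, 205), array([149.,  59.])), ((189, 195),
[... 6575 characters left out ...]
ay([357., 157.])), ((252, 175), array([334., 185.])), ((241, 187), array([299., 123.])), ((239, 178), array([294., 176.])), ((236, 185), array([285., 137.])), ((231, 182), array([270., 157.])), ((222, 211), array([247.,  11.])), ((218, 175), array([230., 207.])), ((204, 177), array([187., 203.])), ((203, 171), array([182., 241.])), ((200, 183), array([178., 170.])), ((199, 158), array([164., 330.])), ((193, 179), array([155., 198.]))]
file 175 6490.5 [((448, 206), array([855., -87.])), ((427, 167), array([873., 123.])), ((350, 172), array([633., 142.])), ((353, 179), array([633., 100.])), ((346, 172), array([621., 144.])), ((283, 176), array([427., 160.])), ((283, 218), array([408., -54.]))]
```

```bash
cat >> h.py <<'E'
def tool():
    s=get_state(); return np.array(s['eef_pos']),R.from_quat(s['tcp_rot']).as_matrix(),s
def plan(p,yawx=None):
    """shift in tool axes to bring TCP to p; ay to bring tool x to heading yawx (deg), tool y down"""
    t,M,s=tool(); out=''
    if yawx is not None:
        x=np.array([np.cos(np.radians(yawx)),np.sin(np.radians(yawx)),0]);y=np.array([0,0,-1.]);z=np.cross(x,y)
        N=np.stack([x,y,z],1); r=R.from_matrix(M.T@N).as_rotvec(); out=f' rotvec(rad) {r.round(4)} '; 
        out+=f' shift after turn {((N.T@(np.array(p)-t))*1000).round(1)}'
    print('t %.2f tcp %s'%(s['time'],(t*1000).round(1)),'shift mm',((M.T@(np.array(p)-t))*1000).round(1),out,'F',s['contact_force'].round(1),'op %.3f'%s['opening'],'q',np.round(s['qpos'],2))
E
python3 - <<'E'
from h import *
np.set_printoptions(precision=4,suppress=True)
t,M,s=tool(); print(M); c=load('wrist0.png'); print(np.array(c['T_tool_cam']))
x=np.degrees(np.arctan2(M[1,0],M[0,0])); print('heading x',x)
plan([.6195,.1218,.16],175.3); plan([.6195,.1218,.16],-4.7)
# direction of camera in world now
E
```

```text
[[ 0.3493 -0.0009 -0.937 ]
 [ 0.937  -0.0017  0.3493]
 [-0.0019 -1.      0.0003]]
[[ 1.     -0.0006 -0.0003 -0.0009]
 [ 0.0001 -0.2786  0.9604 -0.1315]
 [-0.0006 -0.9604 -0.2786  0.0703]
 [ 0.      0.      0.      1.    ]]
heading x 69.55774222693312
t 0.15 tcp [235.5 632.1 241.2] shift mm [-343.8   81.7 -538.1]  rotvec(rad) [-0.0019 -1.8456 -0.0011]  shift after turn [-424.5   81.2  477.1] F [0.2 0.4 0. ] op 1.000 q [ 1.06  0.29  1.58 -0.    1.28 -0.15]
t 0.15 tcp [235.5 632.1 241.2] shift mm [-343.8   81.7 -538.1]  rotvec(rad) [ 0.001   1.296  -0.0018]  shift after turn [ 424.5   81.2 -477.1] F [0.2 0.4 0. ] op 1.000 q [ 1.06  0.29  1.58 -0.    1.28 -0.15]
```

```bash
A='python3 -m inch'
python3 -m inch '[{"ay":0.118},{"ay":0.118},{"ay":0.118},{"ay":0.118},{"ay":0.118}]' >/dev/null
python3 -m inch '[{"ay":0.118},{"ay":0.118},{"ay":0.118},{"ay":0.118},{"ay":0.118}]' >/dev/null
python3 -m inch '[{"ay":0.118},{"x":20.5,"y":2,"z":-27},{"x":20.5,"y":2,"z":-27},{"x":20.5,"y":2,"z":-27},{"x":20.5,"y":2,"z":-27}]' 
python3 -m inch '[{"x":20.5,"y":2,"z":-27},{"x":20.5,"y":2,"z":-27},{"x":20.5,"y":2,"z":-27},{"x":20.5,"y":2,"z":-27},{"x":20.5,"y":2,"z":-27}]' >/dev/null
python3 -m inch '[{"x":20.5,"y":2,"z":-27},{"x":20.5,"y":2,"z":-27},{"x":20.5,"y":2,"z":-27},{"x":20.5,"y":2,"z":-27},{"x":20.5,"y":2,"z":-27}]' >/dev/null
python3 -m inch '[{"x":20.5,"y":2,"z":-27},{"x":20.5,"y":2,"z":-27},{"x":20.5,"y":2,"z":-27},{"x":20.5,"y":2,"z":-27},{"x":20.5,"y":2,"z":-27}]' >/dev/null
python3 -m inch '[{"x":20.5,"y":2,"z":-27},{"hand":0.3},{"hand":0.3},{"hand":0.3}]'
python3 - <<'E'
from h import *
plan([.6195,.1218,.07],-4.7)
c=snap('wrist','w1.png')
E
```

```text
t 0.15 tcp [235.5 632.1 241.2] shift mm [-343.7  171.7 -538.1]  rotvec(rad) [ 1.000e-03  1.296e+00 -1.800e-03]  shift after turn [ 424.5  171.2 -477.1] F [0.2 0.4 0. ] op 1.000 q [ 1.06  0.29  1.58 -0.    1.28 -0.15]validation failed for argument at $[0]...
validation failed for argument at $[0]...
validation failed for argument at $[0]...
validation failed for argument at $[0]...
validation failed for argument at $[0]...
validation failed for argument at $[0]...
validation failed for argument at $[0]...
```

View pics/w1.png

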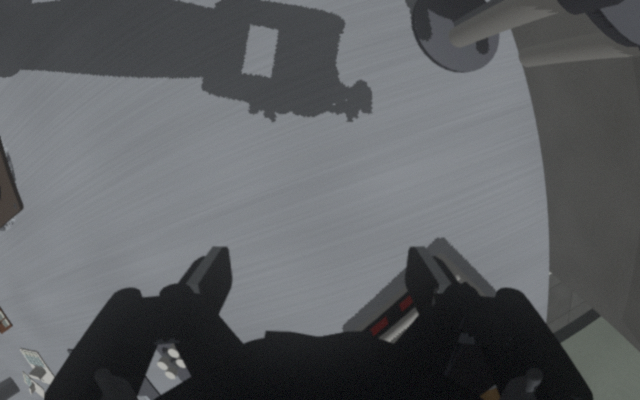

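The rows were refused, so this picture is still the start view: bench with the gripper pads at (215,270)/(425,270). I'll try again with every key in each row.

```bash
python3 -m inch '[{"ax":0,"ay":0.118,"az":0,"x":0,"y":0,"z":0,"hand":-1},{"ax":0,"ay":0.118,"az":0,"x":0,"y":0,"z":0,"hand":-1},{"ax":0,"ay":0.118,"az":0,"x":0,"y":0,"z":0,"hand":-1},{"ax":0,"ay":0.118,"az":0,"x":0,"y":0,"z":0,"hand":-1},{"ax":0,"ay":0.118,"az":0,"x":0,"y":0,"z":0,"hand":-1}]'
```

```text
time: 0.62
eef_pos: [0.2357, 0.6323, 0.2419]
tcp_rot: [0.674, 0.215, -0.215, -0.673]
contact_force: [-0.1, 0.3, -0.3]
opening: 0.995
```

```bash
python3 -m inch '[{"ax":0,"ay":0.118,"az":0,"x":0,"y":0,"z":0,"hand":-1},{"ax":0,"ay":0.118,"az":0,"x":0,"y":0,"z":0,"hand":-1},{"ax":0,"ay":0.118,"az":0,"x":0,"y":0,"z":0,"hand":-1},{"ax":0,"ay":0.118,"az":0,"x":0,"y":0,"z":0,"hand":-1},{"ax":0,"ay":0.118,"az":0,"x":0,"y":0,"z":0,"hand":-1}]' >/dev/null
python3 -m inch '[{"ax":0,"ay":0.118,"az":0,"x":0,"y":0,"z":0,"hand":0},{"ax":0,"ay":0,"az":0,"x":20.5,"y":2,"z":-27,"hand":0},{"ax":0,"ay":0,"az":0,"x":20.5,"y":2,"z":-27,"hand":0},{"ax":0,"ay":0,"az":0,"x":20.5,"y":2,"z":-27,"hand":0},{"ax":0,"ay":0,"az":0,"x":20.5,"y":2,"z":-27,"hand":0}]'
python3 -m inch '[{"ax":0,"ay":0,"az":0,"x":20.5,"y":2,"z":-27,"hand":0},{"ax":0,"ay":0,"az":0,"x":20.5,"y":2,"z":-27,"hand":0},{"ax":0,"ay":0,"az":0,"x":20.5,"y":2,"z":-27,"hand":0},{"ax":0,"ay":0,"az":0,"x":20.5,"y":2,"z":-27,"hand":0},{"ax":0,"ay":0,"az":0,"x":20.5,"y":2,"z":-27,"hand":0}]' >/dev/null
python3 -m inch '[{"ax":0,"ay":0,"az":0,"x":20.5,"y":2,"z":-27,"hand":0},{"ax":0,"ay":0,"az":0,"x":20.5,"y":2,"z":-27,"hand":0},{"ax":0,"ay":0,"az":0,"x":20.5,"y":2,"z":-27,"hand":0},{"ax":0,"ay":0,"az":0,"x":20.5,"y":2,"z":-27,"hand":0},{"ax":0,"ay":0,"az":0,"x":20.5,"y":2,"z":-27,"hand":0}]' >/dev/null
python3 -m inch '[{"ax":0,"ay":0,"az":0,"x":20.5,"y":2,"z":-27,"hand":0},{"ax":0,"ay":0,"az":0,"x":20.5,"y":2,"z":-27,"hand":0},{"ax":0,"ay":0,"az":0,"x":20.5,"y":2,"z":-27,"hand":0},{"ax":0,"ay":0,"az":0,"x":20.5,"y":2,"z":-27,"hand":0},{"ax":0,"ay":0,"az":0,"x":0,"y":0,"z":0,"hand":0}]' >/dev/null
python3 -m inch '[{"ax":0,"ay":0,"az":0,"x":20.5,"y":2,"z":-27,"hand":0},{"ax":0,"ay":0,"az":0,"x":20.5,"y":2,"z":-27,"hand":0},{"ax":0,"ay":0,"az":0,"x":0,"y":0,"z":0,"hand":0},{"ax":0,"ay":0,"az":0,"x":0,"y":0,"z":0,"hand":0},{"ax":0,"ay":0,"az":0,"x":0,"y":0,"z":0,"hand":0}]'
python3 - <<'E'
from h import *
plan([.6195,.1218,.07],-4.7)
c=snap('wrist','w2.png')
E
```

```text
time: 1.45
eef_pos: [0.3086, 0.5167, 0.2339]
tcp_rot: [0.707, -0.029, 0.029, -0.706]
contact_force: [0.6, 0.1, 1.0]
opening: 0.497
time: 3.12
eef_pos: [0.5984, 0.0606, 0.202]
tcp_rot: [-0.706, 0.03, -0.029, 0.707]
contact_force: [0.5, 0.9, 0.1]
opening: 0.502
t 3.12 tcp [598.4  60.6 202. ] shift mm [ 16.  132.   62.7]  rotvec(rad) [-0.0005 -0.0022 -0.0012]  shift after turn [ 16.  132.   62.8] F [0.5 0.9 0.1] op 0.502 q [-0.07  0.16  1.8   0.    1.18  0.02]
```

View pics/w2.png

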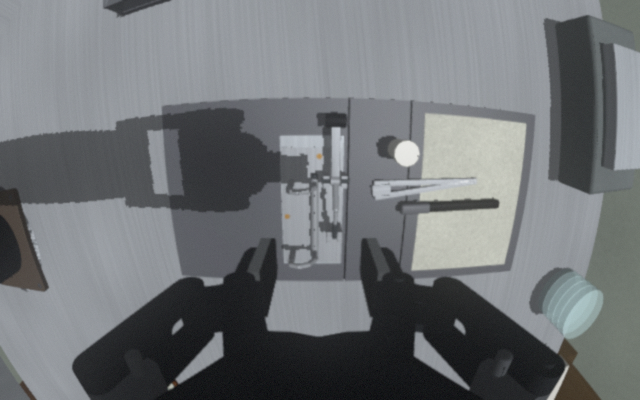

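Wrist view: knob at (332,119), arches near (297,187) and (300,262), file corners at (163,106), (534,115), (185,278), (510,270); the vial and pen stand clear on the cover.

Run:
```python
from h import *
from scipy.optimize import least_squares
np.set_printoptions(precision=4,suppress=True)
c=load('w2.png');a=load('scene0.png');b=load('side0.png')
P={'bl':(-.15,.125),'br':(-.15,-.09),'fr':(.3,-.09),'fl':(.3,.125)}
ob=[(c,'bl',163,106),(c,'fl',534,115),(c,'br',185,278),(c,'fr',510,270),(b,'bl',283,176),(b,'br',283,218),(b,'fr',448,206),(b,'fl',427,167),(a,'bl',412,263),(a,'fl',242,350)]
W=[(P[n],onz(k,u,v,.005)[:2]) for k,n,u,v in ob]
def res(x):
    Rm=np.array([[np.cos(x[2]),-np.sin(x[2])],[np.sin(x[2]),np.cos(x[2])]])
    return np.concatenate([Rm@np.array(p)+x[:2]-w for p,w in W])
r=least_squares(res,[.565,.024,-.08],loss='soft_l1',f_scale=.003); print(r.x[:2],np.degrees(r.x[2])); print((r.fun.reshape(-1,2)*1000).round(1))
x=r.x;Rm=np.array([[np.cos(x[2]),-np.sin(x[2])],[np.sin(x[2]),np.cos(x[2])]])
k,e=tri(ray(c,332,119),ray(a,340.6,284.2),ray(b,347.5,168.3)); print('knob',k,e,'file',Rm.T@(k[:2]-x[:2]))
for q in ((332,119),): print('knob wrist z.032',onz(c,*q,.032), Rm.T@(onz(c,*q,.032)[:2]-x[:2]))
# enlarge mechanism
im=cv2.imread('pics/w2.png')[95:285,260:375]; cv2.imwrite('pics/w2c.png',cv2.resize(im,None,fx=4,fy=3.1,interpolation=cv2.INTER_CUBIC)) if 0 else cv2.imwrite('pics/w2c.png',cv2.resize(im,None,fx=3,fy=3,interpolation=cv2.INTER_CUBIC))
```

```text
[0.5654 0.022 ] -4.807937650854406
[[-3.   0.5]
 [ 1.1  1.7]
 [-4.   4.2]
 [-0.1  0.4]
 [-1.3 -1.5]
 [-0.5 -2. ]
 [ 1.3 -6.5]
 [ 1.  -2.1]
 [ 0.3 -0.2]
 [10.5  8. ]]
knob [0.6185 0.1211 0.0319] [0.0016044319662016937, 0.0008178986393148465, 0.0020346721347267193] file [0.0446 0.1032]
knob wrist z.032 [0.6169 0.1207 0.032 ] [0.0431 0.1027]
```

View pics/w2c.png

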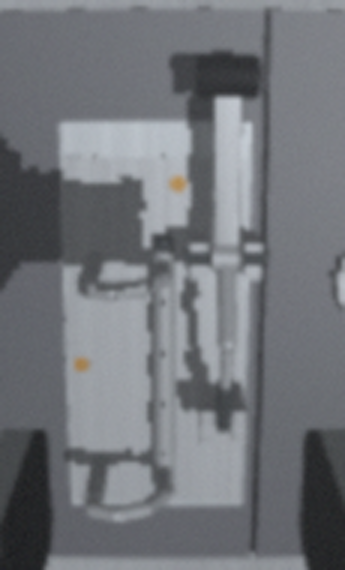

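Crop: the knob proper (shadow on its left excluded) is at about (336,120) in the wrist picture, the arm is below it, and the posts are near (290,187) and (292,258). Now to the knob.

```bash
python3 -m inch '[{"ax":0,"ay":0,"az":0,"x":5.5,"y":20,"z":20.7,"hand":0},{"ax":0,"ay":0,"az":0,"x":5.5,"y":20,"z":20.7,"hand":0},{"ax":0,"ay":0,"az":0,"x":5.5,"y":20,"z":20.7,"hand":0},{"ax":0,"ay":0,"az":0,"x":0,"y":25,"z":0,"hand":0},{"ax":0,"ay":0,"az":0,"x":0,"y":25,"z":0,"hand":0}]'
python3 -m inch '[{"ax":0,"ay":0,"az":0,"x":0,"y":12,"z":0,"hand":0.2},{"ax":0,"ay":0,"az":0,"x":0,"y":0,"z":0,"hand":0.2}]'
python3 - <<'E'
from h import *
plan([.620,.121,.026],-4.8)
c=snap('wrist','w3.png')
for z in (.032,): print(proj(c,[.620,.121,z]))
cv2.imwrite('pics/w3c.png',c['img'][60:400,130:530,::-1])
E
```

```text
time: 3.58
eef_pos: [0.6204, 0.1234, 0.0922]
tcp_rot: [-0.706, 0.028, -0.029, 0.707]
contact_force: [0.2, -0.6, -1.0]
opening: 0.5
time: 3.75
eef_pos: [0.6173, 0.1216, 0.0765]
tcp_rot: [0.707, -0.032, 0.026, -0.706]
contact_force: [-0.5, 0.0, 0.3]
opening: 0.4
t 3.75 tcp [617.3 121.6  76.5] shift mm [ 3.1 50.5 -0.3]  rotvec(rad) [ 0.0008  0.0014 -0.0076]  shift after turn [ 2.8 50.5 -0.4] F [-0.5  0.   0.3] op 0.400 q [0.03 0.37 1.8  0.   0.98 0.12]
(np.float64(323.0769772016264), np.float64(227.7310719978073))
```

View pics/w3c.png

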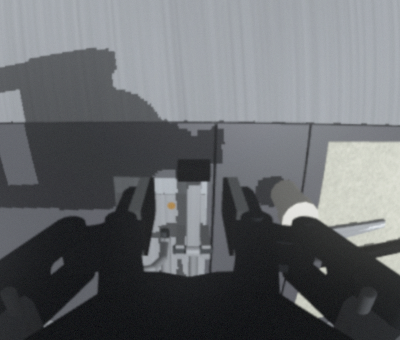

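The knob shows at (324,230), predicted (323,228). Descending and gripping it.

```bash
python3 -m inch '[{"ax":0,"ay":0,"az":0,"x":2,"y":12,"z":-0.5,"hand":0.2},{"ax":0,"ay":0,"az":0,"x":0,"y":12,"z":-0.5,"hand":0.2},{"ax":0,"ay":0,"az":0,"x":0,"y":12,"z":0,"hand":0.2},{"ax":0,"ay":0,"az":0,"x":0,"y":8,"z":0,"hand":0.2},{"ax":0,"ay":0,"az":0,"x":0,"y":6,"z":0,"hand":0.2}]' 40
python3 -m inch '[{"ax":0,"ay":0,"az":0,"x":0,"y":0,"z":0,"hand":0.4},{"ax":0,"ay":0,"az":0,"x":0,"y":0,"z":0,"hand":0.6},{"ax":0,"ay":0,"az":0,"x":0,"y":0,"z":0,"hand":1},{"ax":0,"ay":0,"az":0,"x":0,"y":0,"z":0,"hand":1}]' 40
python3 - <<'E'
from h import *
plan([.620,.121,.026],-4.8)
E
```

```text
time: 4.22
eef_pos: [0.6218, 0.1191, 0.0287]
tcp_rot: [0.707, -0.031, 0.029, -0.706]
contact_force: [-0.0, 0.6, 0.2]
opening: 0.4
time: 4.55
eef_pos: [0.6213, 0.1191, 0.0298]
tcp_rot: [0.707, -0.031, 0.029, -0.706]
contact_force: [-3.8, -1.9, -1.8]
opening: 0.22
t 4.55 tcp [621.3 119.1  29.8] shift mm [-1.5  3.8  1.8]  rotvec(rad) [ 0.0008 -0.0001 -0.0031]  shift after turn [-1.5  3.8  1.8] F [-3.8 -1.9 -1.8] op 0.220 q [ 0.03  0.44  1.8  -0.    0.9   0.11]
```

```bash
python3 -m inch '[{"ax":0,"ay":0,"az":0,"x":-1,"y":-3,"z":0,"hand":1},{"ax":0,"ay":0,"az":0,"x":0,"y":-3,"z":-0.3,"hand":1},{"ax":0,"ay":0,"az":0,"x":0,"y":-3,"z":-0.4,"hand":1},{"ax":0,"ay":0,"az":0,"x":0,"y":-3,"z":-0.5,"hand":1}]'
python3 -m inch '[{"ax":0,"ay":0,"az":0,"x":0,"y":-5.8,"z":-1.5,"hand":1},{"ax":0,"ay":0,"az":0,"x":0,"y":-5.6,"z":-2.1,"hand":1},{"ax":0,"ay":0,"az":0,"x":0,"y":0,"z":0,"hand":1}]'
python3 - <<'E'
from h import *
plan([.620,.121,.026],-4.8)
c=snap('side','s2.png'); print(proj(c,[.620,.121,.05]))
E
```

```text
time: 4.88
eef_pos: [0.6198, 0.118, 0.0409]
tcp_rot: [0.707, -0.031, 0.029, -0.706]
contact_force: [-2.6, -2.5, -10.9]
opening: 0.217
time: 5.13
eef_pos: [0.6199, 0.1144, 0.0533]
tcp_rot: [0.706, -0.031, 0.029, -0.706]
contact_force: [-2.6, 0.2, -13.1]
opening: 0.222
t 5.13 tcp [619.9 114.4  53.3] shift mm [-0.4 27.3  6.6]  rotvec(rad) [ 0.0002 -0.0006 -0.0031]  shift after turn [-0.5 27.3  6.6] F [ -2.6   0.2 -13.1] op 0.222 q [0.02 0.4  1.8  0.   0.94 0.11]
(np.float64(347.37774488294326), np.float64(163.10665144968166))
```

```bash
python3 -m inch '[{"ax":0,"ay":0,"az":0,"x":0,"y":-5.4,"z":-2.6,"hand":1},{"ax":0,"ay":0,"az":0,"x":0,"y":-5.1,"z":-3.1,"hand":1},{"ax":0,"ay":0,"az":0,"x":0,"y":-4.8,"z":-3.6,"hand":1},{"ax":0,"ay":0,"az":0,"x":0,"y":0,"z":0,"hand":1}]'
python3 -m inch '[{"ax":0,"ay":0,"az":0,"x":0,"y":-4.4,"z":-4.1,"hand":1},{"ax":0,"ay":0,"az":0,"x":0,"y":-4,"z":-4.5,"hand":1},{"ax":0,"ay":0,"az":0,"x":0,"y":0,"z":0,"hand":1}]'
python3 -m inch '[{"ax":0,"ay":0,"az":0,"x":0,"y":-3.5,"z":-4.9,"hand":1},{"ax":0,"ay":0,"az":0,"x":0,"y":-3,"z":-5.2,"hand":1},{"ax":0,"ay":0,"az":0,"x":0,"y":0,"z":0,"hand":1}]'
```

```text
time: 5.52
eef_pos: [0.6201, 0.105, 0.0701]
tcp_rot: [0.707, -0.03, 0.029, -0.706]
contact_force: [-3.6, 1.6, -12.1]
opening: 0.218
time: 5.77
eef_pos: [0.6201, 0.0953, 0.0796]
tcp_rot: [0.707, -0.029, 0.03, -0.706]
contact_force: [-5.7, -1.2, -5.5]
opening: 0.217
time: 6.02
eef_pos: [0.6195, 0.0845, 0.0868]
tcp_rot: [0.708, -0.029, 0.03, -0.705]
contact_force: [-6.5, -1.6, -4.1]
opening: 0.213
```

```bash
python3 -m inch '[{"ax":0,"ay":0,"az":0,"x":0,"y":0,"z":0,"hand":0.1},{"ax":0,"ay":0,"az":0,"x":0,"y":0,"z":0,"hand":0.1},{"ax":0,"ay":0,"az":0,"x":0,"y":-10,"z":0,"hand":0.1},{"ax":0,"ay":0,"az":0,"x":0,"y":-30,"z":0,"hand":0.1},{"ax":0,"ay":0,"az":0,"x":0,"y":-40,"z":0,"hand":0.1}]'
python3 -m inch '[{"ax":0,"ay":0,"az":0,"x":-15,"y":-20,"z":-20,"hand":0.1},{"ax":0,"ay":0,"az":0,"x":-20,"y":-10,"z":-30,"hand":0.1},{"ax":0,"ay":0,"az":0,"x":0,"y":0,"z":0,"hand":0.1}]'
python3 - <<'E'
from h import *
plan([.620,.121,.026],-4.8)
c=snap('wrist','w4.png'); d=snap('side','s4.png'); e=snap('scene','sc4.png')
out=np.zeros((600,800,3),np.uint8)
f=lambda i,x0,y0,w,h,W,H:cv2.resize(i[y0:y0+h,x0:x0+w,::-1],(W,H),interpolation=cv2.INTER_CUBIC)
out[:600,:420]=f(c['img'],230,50,210,300,420,600)
out[:300,420:]=f(d['img'],310,140,95,75,380,300)
out[300:,420:]=f(e['img'],285,215,95,75,380,300)
cv2.imwrite('pics/c4.png',out)
E
```

```text
time: 6.43
eef_pos: [0.6187, 0.0864, 0.1645]
tcp_rot: [0.707, -0.03, 0.029, -0.706]
contact_force: [0.5, 0.1, 0.4]
opening: 0.45
time: 6.68
eef_pos: [0.5816, 0.0366, 0.2016]
tcp_rot: [0.708, -0.026, 0.035, -0.705]
contact_force: [0.7, 0.6, -0.0]
opening: 0.45
t 6.68 tcp [581.6  36.6 201.6] shift mm [ 28.9 175.7  87.9]  rotvec(rad) [ 0.0029 -0.0015  0.0125]  shift after turn [ 31.2 175.6  87.4] F [ 0.7  0.6 -0. ] op 0.450 q [-0.11  0.12  1.85 -0.    1.16 -0.02]
```

View pics/c4.png

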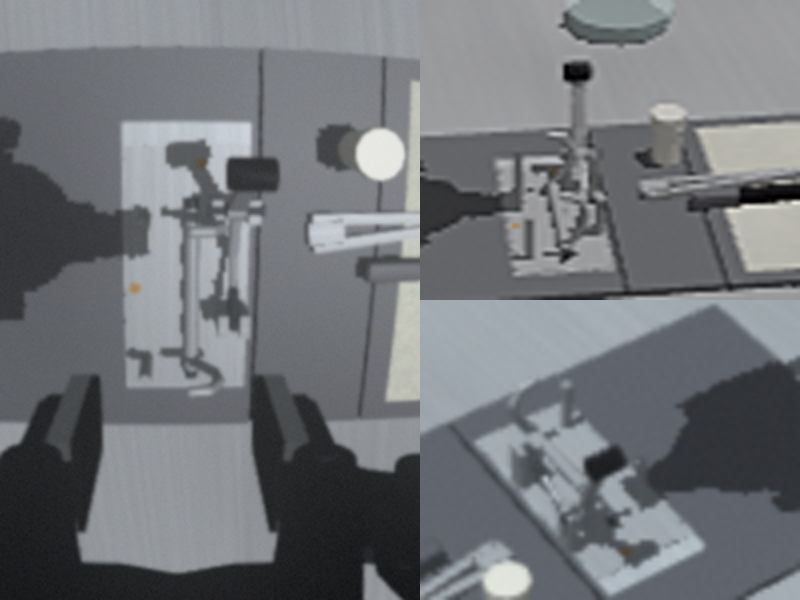

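Open: the lever stands up with its knob at comp (252,172), arches folded back, -y post near (140,360) and +y post in the shadow near (150,230). Moving lower for a closer look at the posts.

```bash
python3 -m inch '[{"ax":0,"ay":0,"az":0,"x":-2.4,"y":10,"z":-22,"hand":-0.2},{"ax":0,"ay":0,"az":0,"x":-2.4,"y":20,"z":-22,"hand":-0.2},{"ax":0,"ay":0,"az":0,"x":-2.4,"y":30,"z":-22,"hand":-0.2},{"ax":0,"ay":0,"az":0,"x":-2.4,"y":30,"z":-22,"hand":-0.2},{"ax":0,"ay":0,"az":0,"x":0,"y":0,"z":0,"hand":-0.2}]'
python3 -m inch '[{"ax":0,"ay":0,"az":0,"x":0,"y":0,"z":0,"hand":-0.2},{"ax":0,"ay":0,"az":0,"x":0,"y":0,"z":0,"hand":-0.2}]'
python3 - <<'E'
from h import *
plan([.620,.121,.026],-4.8)
c=snap('wrist','w5.png')
yaw=np.radians(-4.8);Rm=np.array([[np.cos(yaw),-np.sin(yaw)],[np.sin(yaw),np.cos(yaw)]])
for y in (.04,-.04):
    p=Rm@[0,y]+[.5654,.022]; print(p,proj(c,[*p,.04]),proj(c,[*p,.005]))
cs=[]
for y in (.04,-.04):
    p=Rm@[0,y]+[.5654,.022];u,v=map(int,proj(c,[*p,.035]))
    u0,v0=max(u-40,0),max(v-50,0); print('crop',u0,v0)
    cs.append(cv2.resize(c['img'][v0:v0+100,u0:u0+66,::-1],(396,600),interpolation=cv2.INTER_CUBIC))
cv2.imwrite('pics/c5.png',np.hstack(cs))
E
```

```text
time: 7.25
eef_pos: [0.559, -0.0483, 0.0975]
tcp_rot: [-0.706, 0.034, -0.027, 0.707]
contact_force: [-0.8, 1.2, -1.9]
opening: 0.599
time: 7.42
eef_pos: [0.5642, -0.0465, 0.105]
tcp_rot: [0.706, -0.029, 0.03, -0.706]
contact_force: [1.0, -0.5, -0.4]
opening: 0.598
t 7.42 tcp [564.2 -46.5 105. ] shift mm [ 41.5  79.1 171.6]  rotvec(rad) [-0.0001  0.0002  0.002 ]  shift after turn [ 41.6  79.  171.6] F [ 1.  -0.5 -0.4] op 0.598 q [-0.26  0.2   1.95  0.    0.99 -0.18]
[0.56874711 0.06185971] (np.float64(310.4239677191986), np.float64(50.1736571707645)) (np.float64(311.4703945040909), np.float64(59.112695728048465))
[ 0.56205289 -0.01785971] (np.float64(310.78154660409626), np.float64(174.57077858661472)) (np.float64(311.73972320480493), np.float64(165.1004290697369))
crop 270 1
crop 270 123
```

View pics/c5.png

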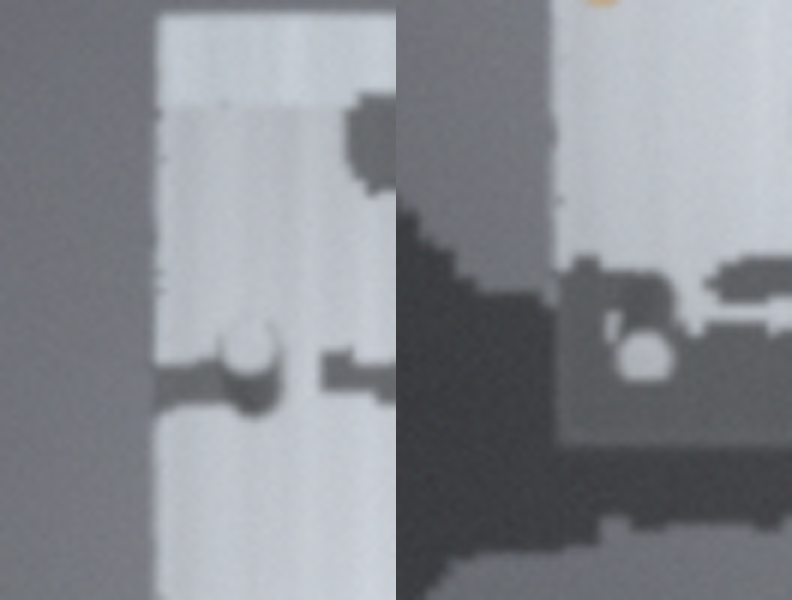

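Post tips show at wrist pixels (310.8,58.3) and (311.1,182.1), about 8 px to -y of nominal (creep about -5 mm).

Run:
```python
from h import *
np.set_printoptions(precision=4,suppress=True)
c=load('w5.png')
A=onz(c,310.8,58.3,.04);B=onz(c,311.1,182.1,.04);d=A-B;print(A,B,np.linalg.norm(d),'yaw',np.degrees(np.arctan2(-d[0],d[1])),'mid',(A+B)/2)
t,M,s=tool()
# page: rib centre from stills, next target
plan([.467,-.2935,.20],-9.3)
```

```text
[0.5685 0.0565 0.04  ] [ 0.5618 -0.0229  0.04  ] 0.07968221009557201 yaw -4.841925534536489 mid [0.5652 0.0168 0.04  ]
t 7.47 tcp [564.7 -46.4 105.8] shift mm [ -76.5  -94.4 -254.3]  rotvec(rad) [0.0002 0.0794 0.0036]  shift after turn [ -56.5  -94.2 -259.6] F [-0.6  0.1  0.1] op 0.603 q [-0.26  0.2   1.95  0.    0.99 -0.18]
```

```bash
python3 -m inch '[{"ax":0,"ay":0.0794,"az":0,"x":0,"y":-30,"z":-10,"hand":-0.2},{"ax":0,"ay":0,"az":0,"x":-8,"y":-20,"z":-30,"hand":-0.2},{"ax":0,"ay":0,"az":0,"x":-8,"y":-10,"z":-36,"hand":-0.2},{"ax":0,"ay":0,"az":0,"x":-8,"y":0,"z":-36,"hand":-0.2},{"ax":0,"ay":0,"az":0,"x":-8,"y":0,"z":-36,"hand":-0.2}]'
python3 -m inch '[{"ax":0,"ay":0,"az":0,"x":-8,"y":0,"z":-36,"hand":-0.2},{"ax":0,"ay":0,"az":0,"x":-8,"y":0,"z":-36,"hand":-0.2},{"ax":0,"ay":0,"az":0,"x":-8,"y":0,"z":-36,"hand":-0.2},{"ax":0,"ay":0,"az":0,"x":0,"y":0,"z":0,"hand":-0.2},{"ax":0,"ay":0,"az":0,"x":0,"y":0,"z":0,"hand":-0.2}]'
python3 - <<'E'
from h import *
plan([.467,-.2935,.026],-9.3)
c=snap('wrist','w6.png')
print('pred holes',proj(c,[.508,-.341,.005]),proj(c,[.521,-.2617,.005]),'rib',proj(c,[.467,-.2935,.041]))
cv2.imwrite('pics/c6.png',cv2.resize(c['img'][40:340,120:520,::-1],None,fx=2,fy=2,interpolation=cv2.INTER_CUBIC))
E
```

```text
time: 7.88
eef_pos: [0.5099, -0.1889, 0.1682]
tcp_rot: [0.706, -0.054, 0.059, -0.704]
contact_force: [0.3, 0.1, 0.2]
opening: 0.601
time: 8.3
eef_pos: [0.4676, -0.2921, 0.1663]
tcp_rot: [0.705, -0.057, 0.06, -0.704]
contact_force: [0.7, 1.0, -0.2]
opening: 0.601
t 8.30 tcp [ 467.6 -292.1  166.3] shift mm [ -0.9 140.3  -1.2]  rotvec(rad) [ 0.0019 -0.0032  0.0038]  shift after turn [ -0.4 140.3  -1.5] F [ 0.7  1.  -0.2] op 0.601 q [-0.74  0.09  1.95  0.    1.1  -0.58]
pred holes (np.float64(364.3654880527864), np.float64(222.31266394873722)) (np.float64(367.1760035447348), np.float64(143.08638171971117)) rib (np.float64(316.89092409949836), np.float64(193.88685724797963))
```

View pics/c6.png

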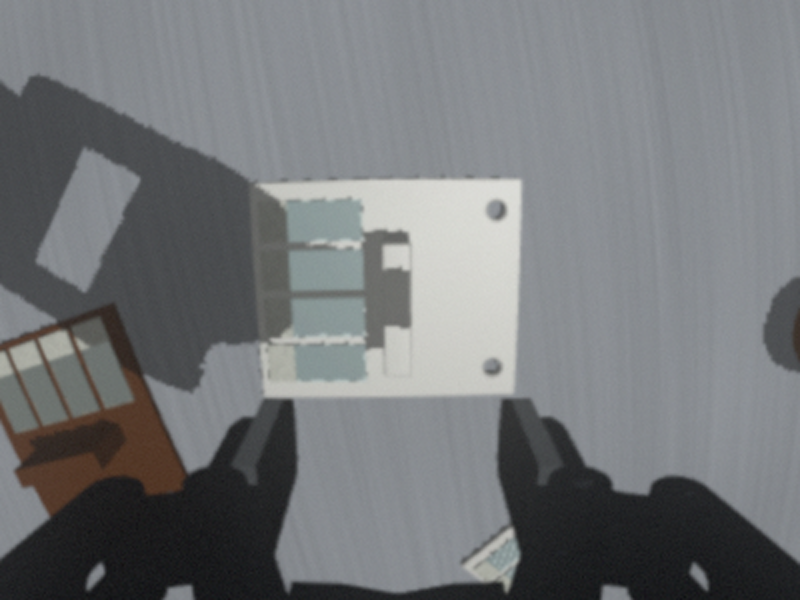

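Crop: holes at wrist pixels (367.8,144.8) and (365.8,222.8), rib top centre at (318.6,192.4), slides up; the brown page's edge is to the lower left.

Run:
```python
from h import *
np.set_printoptions(precision=4,suppress=True)
c=load('w6.png')
A=onz(c,367.8,144.8,.005);B=onz(c,365.8,222.8,.005);d=A-B;yaw=np.arctan2(-d[0],d[1]);m=(A+B)/2
print(A,B,np.linalg.norm(d),'yaw',np.degrees(yaw),'mid',m)
x=np.array([np.cos(yaw),np.sin(yaw),0]); print('rib from holes',m-.048*x,'rib direct',onz(c,318.6,192.4,.041))
r=m-.048*x; plan([r[0],r[1],.028],np.degrees(yaw))
```

```text
[ 0.5214 -0.2634  0.005 ] [ 0.5094 -0.3418  0.005 ] 0.07927114179126406 yaw -8.683576824498395 mid [ 0.5154 -0.3026  0.005 ]
rib from holes [ 0.4679 -0.2954  0.005 ] rib direct [ 0.4687 -0.2924  0.041 ]
t 8.35 tcp [ 467.8 -290.8  165.8] shift mm [  0.4 137.8  -4.3]  rotvec(rad) [ 0.0012 -0.0121  0.003 ]  shift after turn [  0.8 137.8  -4.5] F [-0.3 -0.4 -0.2] op 0.603 q [-0.74  0.09  1.95  0.    1.1  -0.58]
```

```bash
python3 -m inch '[{"ax":0,"ay":-0.006,"az":0,"x":0.5,"y":30,"z":-3,"hand":-0.2},{"ax":0,"ay":0,"az":0,"x":0,"y":35,"z":0,"hand":0},{"ax":0,"ay":0,"az":0,"x":0,"y":35,"z":0,"hand":0},{"ax":0,"ay":0,"az":0,"x":0,"y":25,"z":0,"hand":0},{"ax":0,"ay":0,"az":0,"x":0,"y":15,"z":0,"hand":0}]' 60
python3 -m inch '[{"ax":0,"ay":0,"az":0,"x":0,"y":0,"z":0,"hand":0.2},{"ax":0,"ay":0,"az":0,"x":0,"y":0,"z":0,"hand":0.5},{"ax":0,"ay":0,"az":0,"x":0,"y":0,"z":0,"hand":1},{"ax":0,"ay":0,"az":0,"x":0,"y":0,"z":0,"hand":1},{"ax":0,"ay":0,"az":0,"x":0,"y":0,"z":0,"hand":1}]' 60
python3 - <<'E'
from h import *
plan([.468,-.294,.026],-9)
E
```

```text
time: 8.77
eef_pos: [0.4665, -0.2902, 0.0211]
tcp_rot: [-0.704, 0.056, -0.053, 0.706]
contact_force: [-0.8, 0.8, -0.8]
opening: 0.499
time: 9.18
eef_pos: [0.4679, -0.2941, 0.0257]
tcp_rot: [0.706, -0.054, 0.056, -0.704]
contact_force: [0.4, 1.1, 1.1]
opening: 0.126
t 9.18 tcp [ 467.9 -294.1   25.7] shift mm [ 0.1 -0.3  0.1]  rotvec(rad) [0.0017 0.0002 0.0029]  shift after turn [ 0.1 -0.3  0.1] F [0.4 1.1 1.1] op 0.126 q [-0.74  0.3   2.    0.    0.83 -0.59]
```

```bash
python3 -m inch '[{"ax":0,"ay":0,"az":0,"x":0,"y":-8,"z":0,"hand":1},{"ax":0,"ay":0,"az":0,"x":0,"y":-22,"z":0,"hand":1},{"ax":0,"ay":0,"az":0,"x":0,"y":-30,"z":0,"hand":1},{"ax":0,"ay":0,"az":0,"x":0,"y":-30,"z":0,"hand":1},{"ax":0,"ay":0,"az":0,"x":0,"y":0,"z":0,"hand":1}]'
python3 -m inch '[{"ax":0,"ay":0,"az":0,"x":0,"y":0,"z":0,"hand":1},{"ax":0,"ay":0,"az":0,"x":0,"y":0,"z":0,"hand":1},{"ax":0,"ay":0,"az":0,"x":0,"y":0,"z":0,"hand":1}]'
cat >> h.py <<'E'
def holes(c,zt,show=None):
    """dark holes on the held page, in tool frame; zt = tool-y of page top (mm)"""
    T=np.array(c['T_tool_cam']); k=dict(c); k['T']=T; g=cv2.cvtColor(c['img'],cv2.COLOR_RGB2GRAY).astype(float); out=[]
    for z in (40,-40):
        u,v=proj(k,np.array([48,zt,z])/1000); r=12
        u0,v0=int(round(u))-r,int(round(v))-r
        w=cv2.resize(g[v0:v0+2*r+1,u0:u0+2*r+1].astype(np.float32),None,fx=8,fy=8,interpolation=cv2.INTER_CUBIC)
        hi,lo=np.percentile(w,80),w[60:140,60:140].min(); th=(hi+lo)/2
        m=(w<th).astype(np.uint8); n,l,st,ce=cv2.connectedComponentsWithStats(m)
        i=min(range(1,n),key=lambda i:np.hypot(*(ce[i]-100))+(1e3 if st[i,4]<300 else 0))
        pu,pv=u0+(ce[i][0]+.5)/8-.5,v0+(ce[i][1]+.5)/8-.5
        o,d=ray(k,pu,pv); p=(o+d*(zt/1000-o[1])/d[1])*1000
        out.append(p); print('pred',np.round((u,v),1),'got',np.round((pu,pv),1),'area px',st[i,4]/64,'box',st[i,2:4]/8,'tool mm',p.round(1),'hi/lo',hi,lo)
    return out
E
python3 - <<'E'
from h import *
np.set_printoptions(suppress=True)
plan([.5652,.0168,.12],-4.84)
c=snap('wrist','w7.png')
h=holes(c,25.7-5); d=h[0]-h[1]; print('dist',np.linalg.norm(d),'yaw rel tool deg',np.degrees(np.arctan2(d[0],d[2])))
E
```

```text
time: 9.6
eef_pos: [0.4701, -0.2968, 0.122]
tcp_rot: [0.708, -0.052, 0.059, -0.702]
contact_force: [0.7, -1.0, -1.1]
opening: 0.124
time: 9.85
eef_pos: [0.4657, -0.2929, 0.1126]
tcp_rot: [-0.704, 0.056, -0.055, 0.706]
contact_force: [-0.4, 0.4, -1.4]
opening: 0.127
t 9.85 tcp [ 465.7 -292.9  112.6] shift mm [ 49.7  -7.  321.5]  rotvec(rad) [-0.0017 -0.0732 -0.0024]  shift after turn [ 73.1  -7.4 317. ] F [-0.4  0.4 -1.4] op 0.127 q [-0.75  0.16  1.98 -0.    1.   -0.59]
pred [410.9 170.8] got [411.2 175. ] area px 258.84375 box [18.  17.5] tool mm [48.3 20.7 37.8] hi/lo 217.95505 117.442856
pred [397.1 301.5] got [394.7 308.5] area px 254.1875 box [25.    18.125] tool mm [ 47.1  20.7 -45.3] hi/lo 42.783447 33.934357
dist 83.11486231598955 yaw rel tool deg 0.7967897613687837
```

```bash
python3 -m inch '[{"ax":0,"ay":-0.0732,"az":0,"x":0,"y":-10,"z":5,"hand":1},{"ax":0,"ay":0,"az":0,"x":2.5,"y":-5,"z":14,"hand":1},{"ax":0,"ay":0,"az":0,"x":2.5,"y":0,"z":25,"hand":1},{"ax":0,"ay":0,"az":0,"x":2.5,"y":0,"z":35,"hand":1},{"ax":0,"ay":0,"az":0,"x":2.5,"y":0,"z":35,"hand":1}]'
python3 -m inch '[{"ax":0,"ay":0,"az":0,"x":2.5,"y":0,"z":35,"hand":1},{"ax":0,"ay":0,"az":0,"x":2.5,"y":0,"z":35,"hand":1},{"ax":0,"ay":0,"az":0,"x":2.5,"y":0,"z":35,"hand":1},{"ax":0,"ay":0,"az":0,"x":2.5,"y":0,"z":35,"hand":1},{"ax":0,"ay":0,"az":0,"x":2.5,"y":0,"z":30,"hand":1}]'
python3 -m inch '[{"ax":0,"ay":0,"az":0,"x":2.5,"y":0,"z":20,"hand":1},{"ax":0,"ay":0,"az":0,"x":2.5,"y":0,"z":10,"hand":1},{"ax":0,"ay":0,"az":0,"x":0,"y":0,"z":5,"hand":1},{"ax":0,"ay":0,"az":0,"x":0,"y":0,"z":0,"hand":1},{"ax":0,"ay":0,"az":0,"x":0,"y":0,"z":0,"hand":1}]'
python3 -m inch '[{"ax":0,"ay":0,"az":0,"x":0,"y":0,"z":0,"hand":1},{"ax":0,"ay":0,"az":0,"x":0,"y":0,"z":0,"hand":1}]'
python3 - <<'E'
from h import *
plan([.5173,.0231,.078],-4.84)
c=snap('wrist','w8.png'); holes(c,20.7); plan([.5173,.0231,.078],-4.84)
E
```

```text
time: 10.32
eef_pos: [0.4864, -0.1794, 0.1283]
tcp_rot: [-0.706, 0.031, -0.031, 0.707]
contact_force: [0.2, 0.3, -1.4]
opening: 0.127
time: 10.73
eef_pos: [0.5125, -0.0095, 0.1282]
tcp_rot: [-0.706, 0.031, -0.03, 0.707]
contact_force: [0.6, -0.7, -0.6]
opening: 0.128
time: 11.15
eef_pos: [0.521, 0.0214, 0.1286]
tcp_rot: [0.707, -0.03, 0.03, -0.706]
contact_force: [-0.1, 0.7, -1.5]
opening: 0.126
time: 11.32
eef_pos: [0.5211, 0.0208, 0.1288]
tcp_rot: [0.707, -0.031, 0.03, -0.706]
contact_force: [-0.1, -0.2, -0.9]
opening: 0.126
t 11.32 tcp [521.1  20.8 128.8] shift mm [-4.  50.8  2. ]  rotvec(rad) [ 0.0002 -0.0016 -0.0002]  shift after turn [-4.  50.8  2. ] F [-0.1 -0.2 -0.9] op 0.126 q [-0.15  0.08  2.04 -0.    1.02 -0.07]
pred [411.  170.8] got [414.9 177. ] area px 100.0 box [15.125 16.875] tool mm [50.3 20.7 36.7] hi/lo 224.81326 114.0022
pred [397.2 301.5] got [395.6 310.1] area px 188.5 box [25.    13.375] tool mm [ 47.8  20.7 -46.6] hi/lo 43.083374 32.62126
t 11.37 tcp [521.2  20.8 128.9] shift mm [-4.1 50.9  2. ]  rotvec(rad) [ 0.0002 -0.0015 -0.    ]  shift after turn [-4.1 50.9  2. ] F [ 0.2  0.1 -1.2] op 0.131 q [-0.15  0.07  2.04 -0.    1.02 -0.07]
```

```bash
python3 -m inch '[{"ax":0,"ay":0,"az":0,"x":-4,"y":10,"z":2,"hand":1},{"ax":0,"ay":0,"az":0,"x":0,"y":18,"z":0,"hand":1},{"ax":0,"ay":0,"az":0,"x":0,"y":15,"z":0,"hand":1},{"ax":0,"ay":0,"az":0,"x":0,"y":8,"z":0,"hand":1},{"ax":0,"ay":0,"az":0,"x":0,"y":0,"z":0,"hand":1}]'
python3 -m inch '[{"ax":0,"ay":0,"az":0,"x":0,"y":0,"z":0,"hand":1},{"ax":0,"ay":0,"az":0,"x":0,"y":0,"z":0,"hand":1}]'
python3 - <<'E'
from h import *
plan([.5173,.0231,.078],-4.84)
c=snap('wrist','w9.png'); d=snap('side','s9.png'); e=snap('scene','sc9.png')
P=[np.array([.5685,.0565,.04]),np.array([.5618,-.0229,.04])]
for k in (c,d,e): print(k['name'],[np.round(proj(k,p),1) for p in P])
t,M,s=tool(); 
for z in (37.8,-42.2): p=t+M@np.array([.0483,.0207,z/1000]); print('hole top world',p.round(4),np.round(proj(c,p),1),np.round(proj(d,p),1),np.round(proj(e,p),1))
f=lambda i,x0,y0,w,h,W,H:cv2.resize(i[y0:y0+h,x0:x0+w,::-1],(W,H),interpolation=cv2.INTER_CUBIC)
out=np.zeros((600,800,3),np.uint8)
u,v=map(int,proj(c,t+M@np.array([.0483,.0207,.0378]))); out[:360,:360]=f(c['img'],u-30,v-30,60,60,360,360)
print('crop wrist',u-30,v-30)
out[:300,400:]=f(d['img'],300,155,80,60,400,300)
out[300:,400:]=f(e['img'],290,215,80,60,400,300)
cv2.imwrite('pics/c9.png',out)
E
```

```text
time: 11.78
eef_pos: [0.5152, 0.0242, 0.0751]
tcp_rot: [-0.706, 0.032, -0.028, 0.707]
contact_force: [0.4, 0.5, -1.9]
opening: 0.128
time: 11.95
eef_pos: [0.518, 0.024, 0.0786]
tcp_rot: [0.707, -0.029, 0.03, -0.706]
contact_force: [-0.8, 0.1, -0.8]
opening: 0.126
t 11.95 tcp [518.   24.   78.6] shift mm [-0.7  0.6 -1. ]  rotvec(rad) [0.0001 0.     0.0013]  shift after turn [-0.7  0.6 -1. ] F [-0.8  0.1 -0.8] op 0.126 q [-0.15  0.15  2.07  0.    0.92 -0.07]
wrist [array([400.9, 170.4]), array([390. , 289.9])]
side [array([334.4, 179. ]), array([337.3, 194.5])]
scene [array([338.9, 255.1]), array([320.3, 236.1])]
hole top world [0.5696 0.0577 0.0584] [411.9 175. ] [334.6 173.3] [339.  249.9]
hole top world [ 0.5628 -0.0221  0.0584] [397.7 304.6] [337.6 188.6] [320.  230.8]
crop wrist 381 144
```

View pics/c9.png

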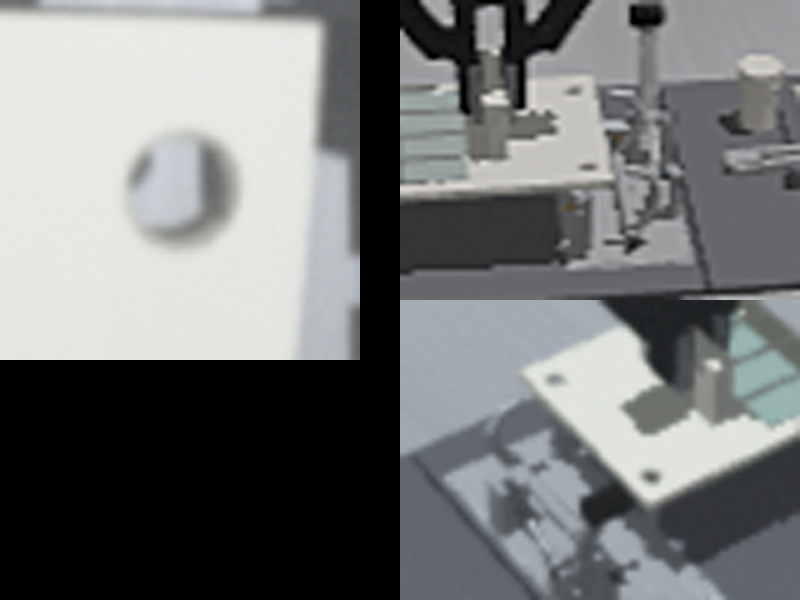

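The hole in the wrist crop sits at (410.9,174.9), within 1 px of prediction, with the plate visible through it; side and scene show the page level with slides up. Correcting by half a millimetre and lowering gently.

```bash
python3 -m inch '[{"ax":0,"ay":0,"az":0,"x":-0.5,"y":4,"z":-1,"hand":1},{"ax":0,"ay":0,"az":0,"x":0,"y":4,"z":0,"hand":1},{"ax":0,"ay":0,"az":0,"x":0,"y":3,"z":0,"hand":1},{"ax":0,"ay":0,"az":0,"x":0,"y":0,"z":0,"hand":1},{"ax":0,"ay":0,"az":0,"x":0,"y":0,"z":0,"hand":1}]'
python3 - <<'E'
from h import *
plan([.5175,.0231,.0635],-4.84)
c=snap('wrist','w10.png'); 
P=[np.array([.5685,.0565,.04]),np.array([.5618,-.0229,.04])]
t,M,s=tool()
p=t+M@np.array([.0481,.0207,.0378]);q=t+M@np.array([.0481,.0257,.0378])
print('tip',proj(c,P[0]),'hole top',proj(c,p),'hole bottom',proj(c,q),q)
E
python3 -m inch '[{"ax":0,"ay":0,"az":0,"x":0,"y":1,"z":0,"hand":1},{"ax":0,"ay":0,"az":0,"x":0,"y":0,"z":0,"hand":1},{"ax":0,"ay":0,"az":0,"x":0,"y":1,"z":0,"hand":1},{"ax":0,"ay":0,"az":0,"x":0,"y":0,"z":0,"hand":1}]'
```

```text
time: 12.52
eef_pos: [0.5165, 0.0233, 0.0664]
tcp_rot: [-0.706, 0.03, -0.029, 0.707]
contact_force: [0.7, -1.0, -0.9]
opening: 0.129
t 12.52 tcp [516.5  23.3  66.4] shift mm [ 1.   2.9 -0.1]  rotvec(rad) [-0.0001  0.0002 -0.001 ]  shift after turn [ 1.   2.9 -0.1] F [ 0.7 -1.  -0.9] op 0.129 q [-0.15  0.16  2.08  0.    0.9  -0.07]
tip (np.float64(409.59810126265546), np.float64(173.37497645598899)) hole top (np.float64(411.5444579066395), np.float64(175.07422192315886)) hole bottom (np.float64(408.86585792473824), np.float64(173.10985264344302)) [0.56780815 0.05689526 0.04097197]
time: 12.9
eef_pos: [0.5168, 0.0232, 0.0649]
tcp_rot: [-0.706, 0.03, -0.03, 0.706]
contact_force: [-0.2, 0.4, -1.6]
opening: 0.127
```

```bash
python3 -m inch '[{"ax":0,"ay":0,"az":0,"x":0.5,"y":0,"z":0,"hand":1},{"ax":0,"ay":0,"az":0,"x":0,"y":1,"z":0,"hand":1},{"ax":0,"ay":0,"az":0,"x":0,"y":0,"z":0,"hand":1},{"ax":0,"ay":0,"az":0,"x":0,"y":0,"z":0,"hand":1}]'
python3 -m inch '[{"ax":0,"ay":0,"az":0,"x":0,"y":1,"z":0,"hand":1},{"ax":0,"ay":0,"az":0,"x":0,"y":0,"z":0,"hand":1},{"ax":0,"ay":0,"az":0,"x":0,"y":0,"z":0,"hand":1}]'
python3 - <<'E'
from h import *
for i in range(3): plan([.5175,.0231,.0635],-4.84); snap('wrist')
E
```

```text
time: 13.23
eef_pos: [0.5173, 0.0232, 0.0639]
tcp_rot: [-0.706, 0.03, -0.03, 0.706]
contact_force: [-0.3, -0.1, -1.2]
opening: 0.125
time: 13.48
eef_pos: [0.5173, 0.0232, 0.0628]
tcp_rot: [-0.706, 0.03, -0.03, 0.706]
contact_force: [0.1, -0.3, -0.4]
opening: 0.125
t 13.48 tcp [517.3  23.2  62.8] shift mm [ 0.2 -0.7 -0.1]  rotvec(rad) [-0.      0.0003 -0.0002]  shift after turn [ 0.2 -0.7 -0.1] F [ 0.1 -0.3 -0.4] op 0.125 q [-0.15  0.17  2.08  0.    0.89 -0.07]
t 13.53 tcp [517.3  23.2  62.9] shift mm [ 0.2 -0.6 -0.1]  rotvec(rad) [ 0.      0.0003 -0.0001]  shift after turn [ 0.2 -0.6 -0.1] F [ 0.3 -0.2 -0.8] op 0.128 q [-0.15  0.17  2.08 -0.    0.89 -0.07]
t 13.58 tcp [517.3  23.2  62.9] shift mm [ 0.2 -0.6 -0.1]  rotvec(rad) [0.     0.0003 0.    ]  shift after turn [ 0.2 -0.6 -0.1] F [-0.1  0.1 -2. ] op 0.130 q [-0.15  0.17  2.08 -0.    0.89 -0.07]
```

No contact though the underside is about 3 mm below the tips: the page is on the posts. Sliding it down in small steps.

```bash
python3 -m inch '[{"ax":0,"ay":0,"az":0,"x":0,"y":1.5,"z":0,"hand":1},{"ax":0,"ay":0,"az":0,"x":0,"y":1.5,"z":0,"hand":1},{"ax":0,"ay":0,"az":0,"x":0,"y":0,"z":0,"hand":1},{"ax":0,"ay":0,"az":0,"x":0,"y":0,"z":0,"hand":1}]'
python3 -m inch '[{"ax":0,"ay":0,"az":0,"x":0,"y":2,"z":0,"hand":1},{"ax":0,"ay":0,"az":0,"x":0,"y":2,"z":0,"hand":1},{"ax":0,"ay":0,"az":0,"x":0,"y":0,"z":0,"hand":1},{"ax":0,"ay":0,"az":0,"x":0,"y":0,"z":0,"hand":1}]'
```

```text
time: 13.97
eef_pos: [0.5172, 0.0232, 0.0597]
tcp_rot: [-0.706, 0.03, -0.03, 0.706]
contact_force: [-0.1, -0.3, -1.4]
opening: 0.128
time: 14.3
eef_pos: [0.5171, 0.0232, 0.0557]
tcp_rot: [-0.706, 0.03, -0.03, 0.707]
contact_force: [-0.2, 0.0, -2.6]
opening: 0.13
```

```bash
python3 -m inch '[{"ax":0,"ay":0,"az":0,"x":0,"y":2,"z":0,"hand":1},{"ax":0,"ay":0,"az":0,"x":0,"y":2,"z":0,"hand":1},{"ax":0,"ay":0,"az":0,"x":0,"y":0,"z":0,"hand":1},{"ax":0,"ay":0,"az":0,"x":0,"y":0,"z":0,"hand":1}]'
python3 - <<'E'
from h import *
plan([.5175,.0231,.0307],-4.84)
E
```

```text
time: 14.63
eef_pos: [0.5172, 0.0232, 0.0517]
tcp_rot: [-0.706, 0.03, -0.03, 0.706]
contact_force: [0.0, 0.3, -0.9]
opening: 0.128
t 14.63 tcp [517.2  23.2  51.7] shift mm [ 0.3 21.  -0.1]  rotvec(rad) [-0.      0.0003 -0.0005]  shift after turn [ 0.3 21.  -0.1] F [ 0.   0.3 -0.9] op 0.128 q [-0.15  0.19  2.08 -0.    0.87 -0.07]
```

Sliding freely, with no force. Continuing to just above the board.

```bash
python3 -m inch '[{"ax":0,"ay":0,"az":0,"x":0,"y":3,"z":0,"hand":1},{"ax":0,"ay":0,"az":0,"x":0,"y":3,"z":0,"hand":1},{"ax":0,"ay":0,"az":0,"x":0,"y":3,"z":0,"hand":1},{"ax":0,"ay":0,"az":0,"x":0,"y":0,"z":0,"hand":1},{"ax":0,"ay":0,"az":0,"x":0,"y":0,"z":0,"hand":1}]'
python3 -m inch '[{"ax":0,"ay":0,"az":0,"x":0,"y":3,"z":0,"hand":1},{"ax":0,"ay":0,"az":0,"x":0,"y":3,"z":0,"hand":1},{"ax":0,"ay":0,"az":0,"x":0,"y":3,"z":0,"hand":1},{"ax":0,"ay":0,"az":0,"x":0,"y":0,"z":0,"hand":1},{"ax":0,"ay":0,"az":0,"x":0,"y":0,"z":0,"hand":1}]'
```

```text
time: 15.05
eef_pos: [0.5171, 0.0232, 0.0425]
tcp_rot: [-0.706, 0.03, -0.029, 0.707]
contact_force: [0.8, -0.6, -0.7]
opening: 0.127
time: 15.47
eef_pos: [0.5171, 0.0232, 0.0336]
tcp_rot: [-0.706, 0.03, -0.029, 0.706]
contact_force: [-0.1, -0.2, -1.7]
opening: 0.126
```

```bash
python3 -m inch '[{"ax":0,"ay":0,"az":0,"x":0,"y":1,"z":0,"hand":1},{"ax":0,"ay":0,"az":0,"x":0,"y":0.5,"z":0,"hand":1},{"ax":0,"ay":0,"az":0,"x":0,"y":0,"z":0,"hand":1},{"ax":0,"ay":0,"az":0,"x":0,"y":0,"z":0,"hand":1}]'
python3 -m inch '[{"ax":0,"ay":0,"az":0,"x":0,"y":0.5,"z":0,"hand":1},{"ax":0,"ay":0,"az":0,"x":0,"y":0.5,"z":0,"hand":1},{"ax":0,"ay":0,"az":0,"x":0,"y":0,"z":0,"hand":1},{"ax":0,"ay":0,"az":0,"x":0,"y":0,"z":0,"hand":1}]'
```

```text
time: 15.8
eef_pos: [0.5174, 0.0232, 0.0325]
tcp_rot: [0.706, -0.03, 0.03, -0.706]
contact_force: [0.1, -0.7, -1.8]
opening: 0.127
time: 16.13
eef_pos: [0.5173, 0.0232, 0.0314]
tcp_rot: [0.706, -0.03, 0.03, -0.706]
contact_force: [-0.1, 0.3, -0.8]
opening: 0.126
```

```bash
python3 -m inch '[{"ax":0,"ay":0,"az":0,"x":0,"y":0.5,"z":0,"hand":1},{"ax":0,"ay":0,"az":0,"x":0,"y":0.3,"z":0,"hand":1},{"ax":0,"ay":0,"az":0,"x":0,"y":0,"z":0,"hand":1},{"ax":0,"ay":0,"az":0,"x":0,"y":0,"z":0,"hand":1}]'
python3 -m inch '[{"ax":0,"ay":0,"az":0,"x":0,"y":0.4,"z":0,"hand":1},{"ax":0,"ay":0,"az":0,"x":0,"y":0,"z":0,"hand":1},{"ax":0,"ay":0,"az":0,"x":0,"y":0,"z":0,"hand":1}]'
```

```text
time: 16.47
eef_pos: [0.5175, 0.0232, 0.0308]
tcp_rot: [0.706, -0.03, 0.03, -0.706]
contact_force: [-0.5, 1.2, -0.4]
opening: 0.128
time: 16.72
eef_pos: [0.5175, 0.0232, 0.0307]
tcp_rot: [0.706, -0.03, 0.03, -0.706]
contact_force: [-2.9, 0.6, 4.1]
opening: 0.129
```

Board contact felt at TCP z 30.7 mm, as expected. Releasing and rising.

```bash
python3 -m inch '[{"ax":0,"ay":0,"az":0,"x":0,"y":-0.4,"z":0,"hand":0.8},{"ax":0,"ay":0,"az":0,"x":0,"y":0,"z":0,"hand":0.5},{"ax":0,"ay":0,"az":0,"x":0,"y":0,"z":0,"hand":0.3},{"ax":0,"ay":0,"az":0,"x":0,"y":-5,"z":0,"hand":0.3},{"ax":0,"ay":0,"az":0,"x":0,"y":-10,"z":0,"hand":0.3}]'
python3 -m inch '[{"ax":0,"ay":0,"az":0,"x":0,"y":-20,"z":0,"hand":0.3},{"ax":0,"ay":0,"az":0,"x":0,"y":-30,"z":0,"hand":0.3},{"ax":0,"ay":0,"az":0,"x":0,"y":-40,"z":0,"hand":0.3},{"ax":0,"ay":0,"az":0,"x":0,"y":-25,"z":0,"hand":0.2},{"ax":0,"ay":0,"az":0,"x":0,"y":0,"z":0,"hand":0.2}]'
python3 - <<'E'
from h import *
np.set_printoptions(precision=4,suppress=True)
c=load('w4.png'); k=onz(c,356.5,136.5,.088); print('knob open',k); 
v=onz(c,420,126,.04); print('vial top',v)
plan([k[0],k[1],.15],-4.84)
w=snap('wrist','w11.png'); d=snap('side','s11.png')
print('knob px in side', proj(d,k),'wrist',proj(w,k))
# check page corners dist: mean colour of slides
g=cv2.cvtColor(d['img'],cv2.COLOR_RGB2HSV); 
# dark knob blob in side near prediction
u,v=map(int,proj(d,k)); s=g[v-14:v+15,u-14:u+15,2]; m=(s<45).astype(np.uint8); n,l,st,ce=cv2.connectedComponentsWithStats(m); print([(ce[i]+[u-14,v-14],st[i,4]) for i in range(1,n)])
E
```

```text
time: 17.13
eef_pos: [0.5163, 0.0233, 0.0448]
tcp_rot: [-0.706, 0.031, -0.029, 0.707]
contact_force: [-1.0, -0.7, 0.4]
opening: 0.351
time: 17.55
eef_pos: [0.5218, 0.0226, 0.1689]
tcp_rot: [0.707, -0.025, 0.035, -0.706]
contact_force: [1.4, -0.8, -0.0]
opening: 0.401
knob open [0.6176 0.0825 0.088 ]
vial top [0.6877 0.0846 0.04  ]
t 17.55 tcp [521.8  22.6 168.9] shift mm [90.2 20.1 67.8]  rotvec(rad) [0.0009 0.0005 0.0145]  shift after turn [90.5 18.9 67.8] F [ 1.4 -0.8 -0. ] op 0.401 q [-0.15  0.02  2.02  0.    1.09 -0.07]
knob px in side (np.float64(349.4571825274684), np.float64(158.19466077771506)) wrist (np.float64(442.04452837893876), np.float64(117.5242743826284))
[(array([348.5, 157.5]), np.int32(24))]
```

```bash
python3 -m inch '[{"ax":0,"ay":0,"az":0,"x":18,"y":0,"z":13.5,"hand":0.2},{"ax":0,"ay":0,"az":0,"x":24,"y":0,"z":18,"hand":0.2},{"ax":0,"ay":0,"az":0,"x":24,"y":0,"z":18,"hand":0.2},{"ax":0,"ay":0,"az":0,"x":18,"y":0,"z":13.5,"hand":0.2},{"ax":0,"ay":0,"az":0,"x":6.5,"y":5,"z":5,"hand":0.2}]'
python3 -m inch '[{"ax":0,"ay":0,"az":0,"x":0,"y":12,"z":0,"hand":0.2},{"ax":0,"ay":0,"az":0,"x":0,"y":0,"z":0,"hand":0.2},{"ax":0,"ay":0,"az":0,"x":0,"y":0,"z":0,"hand":0.2}]'
python3 - <<'E'
from h import *
plan([.6176,.0825,.083],-4.84)
E
```

```text
time: 18.07
eef_pos: [0.6148, 0.0846, 0.1547]
tcp_rot: [-0.706, 0.029, -0.029, 0.707]
contact_force: [0.5, -0.3, 0.3]
opening: 0.399
time: 18.32
eef_pos: [0.6106, 0.0829, 0.1406]
tcp_rot: [0.707, -0.032, 0.028, -0.706]
contact_force: [0.2, 0.6, -0.2]
opening: 0.405
t 18.32 tcp [610.6  82.9 140.6] shift mm [ 7.3 57.6  0.3]  rotvec(rad) [ 0.0006 -0.0001 -0.0062]  shift after turn [ 7.  57.6  0.2] F [ 0.2  0.6 -0.2] op 0.405 q [-0.03  0.26  1.8  -0.    1.08  0.06]
```

```bash
python3 -m inch '[{"ax":0,"ay":0,"az":0,"x":7,"y":8,"z":0,"hand":0.2},{"ax":0,"ay":0,"az":0,"x":0,"y":15,"z":0,"hand":0.2},{"ax":0,"ay":0,"az":0,"x":0,"y":15,"z":0,"hand":0.2},{"ax":0,"ay":0,"az":0,"x":0,"y":12,"z":0,"hand":0.2},{"ax":0,"ay":0,"az":0,"x":0,"y":6,"z":0,"hand":0.2}]'
python3 -m inch '[{"ax":0,"ay":0,"az":0,"x":0,"y":0,"z":0,"hand":0.2},{"ax":0,"ay":0,"az":0,"x":0,"y":0,"z":0,"hand":0.4},{"ax":0,"ay":0,"az":0,"x":0,"y":0,"z":0,"hand":0.6},{"ax":0,"ay":0,"az":0,"x":0,"y":0,"z":0,"hand":1},{"ax":0,"ay":0,"az":0,"x":0,"y":0,"z":0,"hand":1}]' 40
python3 - <<'E'
from h import *
plan([.6176,.0825,.083],-4.84)
E
```

```text
time: 18.73
eef_pos: [0.6189, 0.0822, 0.0854]
tcp_rot: [0.707, -0.031, 0.029, -0.706]
contact_force: [-0.7, -0.8, -0.5]
opening: 0.398
time: 19.15
eef_pos: [0.6195, 0.0827, 0.0878]
tcp_rot: [0.707, -0.03, 0.029, -0.706]
contact_force: [-4.7, -0.4, 0.4]
opening: 0.221
t 19.15 tcp [619.5  82.7  87.8] shift mm [-1.8  4.8 -0.4]  rotvec(rad) [ 0.0004  0.0007 -0.0019]  shift after turn [-1.9  4.8 -0.4] F [-4.7 -0.4  0.4] op 0.221 q [-0.03  0.34  1.81 -0.    0.99  0.05]
```

```bash
python3 -m inch '[{"ax":0,"ay":0,"az":0,"x":-1,"y":2.4,"z":5.5,"hand":1},{"ax":0,"ay":0,"az":0,"x":0,"y":3,"z":5.2,"hand":1},{"ax":0,"ay":0,"az":0,"x":0,"y":0,"z":0,"hand":1}]'
python3 -m inch '[{"ax":0,"ay":0,"az":0,"x":0,"y":3.5,"z":4.9,"hand":1},{"ax":0,"ay":0,"az":0,"x":0,"y":4,"z":4.5,"hand":1},{"ax":0,"ay":0,"az":0,"x":0,"y":0,"z":0,"hand":1}]'
python3 -m inch '[{"ax":0,"ay":0,"az":0,"x":0,"y":4.4,"z":4.1,"hand":1},{"ax":0,"ay":0,"az":0,"x":0,"y":4.8,"z":3.6,"hand":1},{"ax":0,"ay":0,"az":0,"x":0,"y":0,"z":0,"hand":1}]'
```

```text
time: 19.4
eef_pos: [0.6196, 0.0911, 0.0827]
tcp_rot: [0.709, -0.029, 0.028, -0.704]
contact_force: [-5.1, -8.7, 4.1]
opening: 0.217
time: 19.65
eef_pos: [0.6211, 0.1002, 0.0763]
tcp_rot: [0.709, -0.029, 0.029, -0.704]
contact_force: [-6.8, -8.8, 8.5]
opening: 0.221
time: 19.9
eef_pos: [0.6228, 0.1089, 0.0685]
tcp_rot: [0.708, -0.029, 0.03, -0.705]
contact_force: [-5.6, -5.8, 11.5]
opening: 0.221
```

```bash
python3 -m inch '[{"ax":0,"ay":0,"az":0,"x":-0.5,"y":5.1,"z":3.1,"hand":1},{"ax":0,"ay":0,"az":0,"x":0,"y":5.4,"z":2.6,"hand":1},{"ax":0,"ay":0,"az":0,"x":0,"y":0,"z":0,"hand":1}]'
python3 -m inch '[{"ax":0,"ay":0,"az":0,"x":0,"y":5.6,"z":2.1,"hand":1},{"ax":0,"ay":0,"az":0,"x":0,"y":5.8,"z":1.5,"hand":1},{"ax":0,"ay":0,"az":0,"x":0,"y":0,"z":0,"hand":1}]'
python3 -m inch '[{"ax":0,"ay":0,"az":0,"x":0,"y":4,"z":0.6,"hand":1},{"ax":0,"ay":0,"az":0,"x":0,"y":0,"z":0,"hand":1}]'
```

```text
time: 20.15
eef_pos: [0.6238, 0.117, 0.0587]
tcp_rot: [-0.706, 0.028, -0.032, 0.707]
contact_force: [-3.9, 2.6, 9.2]
opening: 0.219
time: 20.4
eef_pos: [0.6233, 0.1227, 0.0454]
tcp_rot: [-0.705, 0.029, -0.032, 0.708]
contact_force: [-1.5, 8.7, 4.1]
opening: 0.219
time: 20.57
eef_pos: [0.6233, 0.1235, 0.0413]
tcp_rot: [-0.705, 0.029, -0.032, 0.708]
contact_force: [-1.0, 8.6, 2.5]
opening: 0.22
```

```bash
python3 -m inch '[{"ax":0,"ay":0,"az":0,"x":0,"y":0,"z":0,"hand":0.6},{"ax":0,"ay":0,"az":0,"x":0,"y":0,"z":0,"hand":0.2},{"ax":0,"ay":0,"az":0,"x":0,"y":-10,"z":0,"hand":0.2},{"ax":0,"ay":0,"az":0,"x":0,"y":-20,"z":0,"hand":0.2},{"ax":0,"ay":0,"az":0,"x":0,"y":-20,"z":0,"hand":0.4}]'
python3 -m inch '[{"ax":0,"ay":0,"az":0,"x":0,"y":0,"z":0,"hand":1},{"ax":0,"ay":0,"az":0,"x":0,"y":0,"z":0,"hand":1},{"ax":0,"ay":0,"az":0,"x":0,"y":0,"z":0,"hand":1},{"ax":0,"ay":0,"az":0,"x":0,"y":0,"z":0,"hand":1},{"ax":0,"ay":0,"az":0,"x":0,"y":0,"z":0,"hand":1}]'
python3 - <<'E'
from h import *
plan([.6200,.1195,.060],-4.84)
w=snap('wrist','w12.png');d=snap('side','s12.png')
for th in (0,.1,.2,.3):
    p=np.array([.62,.1205,.032])+np.array([.084,.9965,0])*.06*(np.cos(th)-1)+np.array([0,0,.06*np.sin(th)]); print(th,np.round(proj(d,p),1),np.round(proj(w,p),1))
g=cv2.cvtColor(d['img'],cv2.COLOR_RGB2HSV)[...,2]; s=g[150:185,335:365]; n,l,st,ce=cv2.connectedComponentsWithStats((s<45).astype(np.uint8)); print([(ce[i]+[335,150],st[i]) for i in range(1,n)])
E
```

```text
time: 20.98
eef_pos: [0.6223, 0.1201, 0.0905]
tcp_rot: [0.707, -0.03, 0.03, -0.706]
contact_force: [0.4, -0.5, 0.9]
opening: 0.304
time: 21.4
eef_pos: [0.6211, 0.1203, 0.0882]
tcp_rot: [0.707, -0.031, 0.029, -0.706]
contact_force: [0.1, -0.0, 0.7]
opening: 0.001
t 21.40 tcp [621.1 120.3  88.2] shift mm [-1.  28.3 -0.8]  rotvec(rad) [ 0.0003  0.0001 -0.0022]  shift after turn [-1.  28.2 -0.9] F [ 0.1 -0.   0.7] op 0.001 q [ 0.03  0.36  1.79 -0.    1.    0.12]
0 [347.4 168.4] [316.5 220.3]
0.1 [347.4 166.7] [316.4 224. ]
0.2 [347.4 165.2] [316.3 228.9]
0.3 [347.5 163.7] [316.3 234.8]
[(array([344.57142857, 151.28571429]), array([9, 0, 2, 4, 7], dtype=int32)), (array([351.25, 150.75]), array([16,  0,  2,  3,  4], dtype=int32)), (array([348., 155.]), array([13,  5,  1,  1,  1], dtype=int32)), (array([346.875, 166.125]), array([10, 15,  5,  4, 16], dtype=int32)), (array([336.5 , 173.25]), array([ 0, 23,  4,  2,  4], dtype=int32)), (array([346. , 173.5]), array([11, 23,  1,  2,  2], dtype=int32)), (array([351., 173.]), array([16, 23,  1,  1,  1], dtype=int32)), (array([340.5, 174. ]), array([ 5, 24,  2,  1,  2], dtype=int32)), (array([352. , 175.5]), array([17, 25,  1,  2,  2], dtype=int32)), (array([337.5 , 177.75]), array([ 1, 27,  4,  2,  4], dtype=int32)), (array([343.5, 176.5]), array([ 8, 26,  2,  2,  2], dtype=int32)), (array([346.5, 176. ]), array([11, 26,  2,  1,  2], dtype=int32)), (array([364., 179.]), array([29, 29,  1,  1,  1], dtype=int32))]
```

The knob in the side view is at (346.9,166.1), which is θ ≈ 0.1, so the lever is nearly shut. Pressing it home with shut fingers.

```bash
python3 -m inch '[{"ax":0,"ay":0,"az":0,"x":-1,"y":12,"z":-0.8,"hand":1},{"ax":0,"ay":0,"az":0,"x":0,"y":10,"z":0,"hand":1},{"ax":0,"ay":0,"az":0,"x":0,"y":4,"z":0,"hand":1},{"ax":0,"ay":0,"az":0,"x":0,"y":0,"z":0,"hand":1},{"ax":0,"ay":0,"az":0,"x":0,"y":0,"z":0,"hand":1}]'
python3 -m inch '[{"ax":0,"ay":0,"az":0,"x":0,"y":1.5,"z":0,"hand":1},{"ax":0,"ay":0,"az":0,"x":0,"y":1.5,"z":0,"hand":1},{"ax":0,"ay":0,"az":0,"x":0,"y":1.5,"z":0,"hand":1},{"ax":0,"ay":0,"az":0,"x":0,"y":0,"z":0,"hand":1}]'
python3 -m inch '[{"ax":0,"ay":0,"az":0,"x":0,"y":1.5,"z":0,"hand":1},{"ax":0,"ay":0,"az":0,"x":0,"y":1.5,"z":0,"hand":1},{"ax":0,"ay":0,"az":0,"x":0,"y":0,"z":0,"hand":1}]'
python3 -m inch '[{"ax":0,"ay":0,"az":0,"x":0,"y":1,"z":0,"hand":1},{"ax":0,"ay":0,"az":0,"x":0,"y":0,"z":0,"hand":1}]'
```

```text
time: 21.92
eef_pos: [0.6202, 0.1197, 0.0625]
tcp_rot: [0.707, -0.03, 0.029, -0.706]
contact_force: [0.6, -0.1, 0.3]
opening: 0.0
time: 22.25
eef_pos: [0.6208, 0.1198, 0.0591]
tcp_rot: [-0.706, 0.03, -0.03, 0.706]
contact_force: [0.0, -0.2, 0.3]
opening: 0.003
time: 22.5
eef_pos: [0.6206, 0.1197, 0.0558]
tcp_rot: [0.706, -0.03, 0.03, -0.706]
contact_force: [0.2, 0.8, -1.0]
opening: -0.0
time: 22.67
eef_pos: [0.6207, 0.1197, 0.0549]
tcp_rot: [-0.706, 0.03, -0.03, 0.706]
contact_force: [0.3, 0.9, -0.0]
opening: -0.005
```

```bash
python3 -m inch '[{"ax":0,"ay":0,"az":0,"x":0,"y":1,"z":0,"hand":1},{"ax":0,"ay":0,"az":0,"x":0,"y":1,"z":0,"hand":1},{"ax":0,"ay":0,"az":0,"x":0,"y":0,"z":0,"hand":1}]'
python3 -m inch '[{"ax":0,"ay":0,"az":0,"x":0,"y":1,"z":0,"hand":1},{"ax":0,"ay":0,"az":0,"x":0,"y":0,"z":0,"hand":1}]'
```

```text
time: 22.92
eef_pos: [0.621, 0.1199, 0.0532]
tcp_rot: [-0.706, 0.03, -0.03, 0.707]
contact_force: [0.0, 0.2, 0.7]
opening: -0.0
time: 23.08
eef_pos: [0.621, 0.1199, 0.0523]
tcp_rot: [-0.706, 0.03, -0.03, 0.707]
contact_force: [0.9, 0.9, 1.7]
opening: 0.004
```

```bash
python3 -m inch '[{"ax":0,"ay":0,"az":0,"x":0,"y":0.7,"z":0,"hand":1},{"ax":0,"ay":0,"az":0,"x":0,"y":0,"z":0,"hand":1}]'
```

```text
time: 23.25
eef_pos: [0.6211, 0.1199, 0.0516]
tcp_rot: [-0.706, 0.03, -0.03, 0.707]
contact_force: [0.7, 2.2, 1.2]
opening: 0.003
```

```bash
python3 -m inch '[{"ax":0,"ay":0,"az":0,"x":0,"y":0.7,"z":0,"hand":1},{"ax":0,"ay":0,"az":0,"x":0,"y":0,"z":0,"hand":1}]'
python3 -m inch '[{"ax":0,"ay":0,"az":0,"x":0,"y":0.7,"z":0,"hand":1},{"ax":0,"ay":0,"az":0,"x":0,"y":0,"z":0,"hand":1}]'
python3 -m inch '[{"ax":0,"ay":0,"az":0,"x":0,"y":0.5,"z":0,"hand":1},{"ax":0,"ay":0,"az":0,"x":0,"y":0,"z":0,"hand":1}]'
```

```text
time: 23.42
eef_pos: [0.621, 0.1199, 0.0509]
tcp_rot: [-0.706, 0.03, -0.03, 0.707]
contact_force: [0.4, 1.0, 1.7]
opening: -0.0
time: 23.58
eef_pos: [0.6211, 0.1198, 0.0502]
tcp_rot: [-0.706, 0.03, -0.03, 0.707]
contact_force: [-0.0, 2.2, 2.6]
opening: -0.002
time: 23.75
eef_pos: [0.621, 0.1198, 0.0497]
tcp_rot: [-0.706, 0.03, -0.03, 0.707]
contact_force: [0.8, 2.3, 3.2]
opening: 0.001
```

```bash
python3 -m inch '[{"ax":0,"ay":0,"az":0,"x":0,"y":0.5,"z":0,"hand":1},{"ax":0,"ay":0,"az":0,"x":0,"y":0,"z":0,"hand":1}]'
python3 -m inch '[{"ax":0,"ay":0,"az":0,"x":0,"y":0.5,"z":0,"hand":1},{"ax":0,"ay":0,"az":0,"x":0,"y":0,"z":0,"hand":1}]'
```

```text
time: 23.92
eef_pos: [0.621, 0.1198, 0.0492]
tcp_rot: [-0.706, 0.03, -0.03, 0.707]
contact_force: [1.4, 2.9, 2.7]
opening: 0.001
time: 24.08
eef_pos: [0.621, 0.1198, 0.0486]
tcp_rot: [-0.706, 0.03, -0.03, 0.707]
contact_force: [0.5, 1.9, 3.2]
opening: -0.005
```

```bash
python3 -m inch '[{"ax":0,"ay":0,"az":0,"x":0,"y":0.5,"z":0,"hand":1},{"ax":0,"ay":0,"az":0,"x":0,"y":0,"z":0,"hand":1}]'
python3 -m inch '[{"ax":0,"ay":0,"az":0,"x":0,"y":0.4,"z":0,"hand":1},{"ax":0,"ay":0,"az":0,"x":0,"y":0,"z":0,"hand":1}]'
```

```text
time: 24.25
eef_pos: [0.621, 0.1198, 0.0482]
tcp_rot: [-0.706, 0.03, -0.03, 0.707]
contact_force: [1.0, 2.2, 2.2]
opening: -0.001
time: 24.42
eef_pos: [0.621, 0.1198, 0.0477]
tcp_rot: [-0.706, 0.03, -0.03, 0.707]
contact_force: [0.7, 3.3, 3.9]
opening: -0.001
```

```bash
python3 -m inch '[{"ax":0,"ay":0,"az":0,"x":0,"y":0.6,"z":0,"hand":1},{"ax":0,"ay":0,"az":0,"x":0,"y":0,"z":0,"hand":1}]'
python3 -m inch '[{"ax":0,"ay":0,"az":0,"x":0,"y":0.6,"z":0,"hand":1},{"ax":0,"ay":0,"az":0,"x":0,"y":0,"z":0,"hand":1}]'
```

```text
time: 24.58
eef_pos: [0.6211, 0.1199, 0.0472]
tcp_rot: [-0.706, 0.03, -0.03, 0.707]
contact_force: [-0.3, 3.5, 4.3]
opening: 0.0
time: 24.75
eef_pos: [0.6212, 0.1199, 0.0467]
tcp_rot: [-0.706, 0.03, -0.03, 0.707]
contact_force: [1.2, 3.8, 5.0]
opening: 0.004
```

```bash
python3 -m inch '[{"ax":0,"ay":0,"az":0,"x":0,"y":0.5,"z":0,"hand":1},{"ax":0,"ay":0,"az":0,"x":0,"y":0,"z":0,"hand":1}]'
python3 -m inch '[{"ax":0,"ay":0,"az":0,"x":0,"y":0.4,"z":0,"hand":1},{"ax":0,"ay":0,"az":0,"x":0,"y":0,"z":0,"hand":1}]'
```

```text
time: 24.92
eef_pos: [0.6212, 0.1199, 0.0463]
tcp_rot: [-0.706, 0.029, -0.03, 0.707]
contact_force: [1.3, 3.0, 5.5]
opening: -0.0
time: 25.08
eef_pos: [0.6214, 0.12, 0.0461]
tcp_rot: [-0.706, 0.029, -0.03, 0.707]
contact_force: [1.1, 3.4, 6.4]
opening: 0.003
```

```bash
python3 -m inch '[{"ax":0,"ay":0,"az":0,"x":0,"y":0.5,"z":0,"hand":1},{"ax":0,"ay":0,"az":0,"x":0,"y":0,"z":0,"hand":1}]'
python3 -m inch '[{"ax":0,"ay":0,"az":0,"x":0,"y":0.5,"z":0,"hand":1},{"ax":0,"ay":0,"az":0,"x":0,"y":0,"z":0,"hand":1}]'
```

```text
time: 25.25
eef_pos: [0.6214, 0.12, 0.0457]
tcp_rot: [-0.706, 0.029, -0.03, 0.707]
contact_force: [0.2, 3.1, 6.1]
opening: -0.0
time: 25.42
eef_pos: [0.6215, 0.1201, 0.0454]
tcp_rot: [-0.706, 0.029, -0.03, 0.707]
contact_force: [1.1, 4.0, 7.1]
opening: -0.004
```

```bash
python3 -m inch '[{"ax":0,"ay":0,"az":0,"x":0,"y":0.5,"z":0,"hand":1},{"ax":0,"ay":0,"az":0,"x":0,"y":0,"z":0,"hand":1}]'
python3 -m inch '[{"ax":0,"ay":0,"az":0,"x":0,"y":0.5,"z":0,"hand":1},{"ax":0,"ay":0,"az":0,"x":0,"y":0,"z":0,"hand":1}]'
python3 - <<'E'
from h import *
d=snap('side','s13.png'); w=snap('wrist','w13.png')
g=cv2.cvtColor(d['img'],cv2.COLOR_RGB2HSV)[...,2]; s=g[160:178,340:356]; print(s)
E
```

```text
time: 25.58
eef_pos: [0.6216, 0.12, 0.0451]
tcp_rot: [-0.706, 0.029, -0.03, 0.707]
contact_force: [1.1, 4.0, 6.3]
opening: 0.002
time: 25.75
eef_pos: [0.6218, 0.1201, 0.0447]
tcp_rot: [-0.706, 0.029, -0.031, 0.707]
contact_force: [2.3, 3.1, 7.9]
opening: 0.001
[[154 156 152 107   9  24  69  82  51  73  78  22  58 133 162 155]
 [154 156 152 108   7  25  68  82  50  72  79  22  59 133 164 157]
 [153 156 151 107  13  33  69  81  50  73  79  23  58 132 162 158]
 [154 156 150 105   8  24  69  81  50  71  79  22  60 134 162 158]
 [154 155 163 140   0  23  67  82  49  71  78  19  57 130 162 158]
 [155 156 162 142  36  22  66  82  50  72  74  15  81 145 160 157]
 [156 156 161 148  76  19  69  81  49  72  86  77 128 162 157 157]
 [156 156 161 145  67  20  70  81  48  70 101 140 165 159 155 157]
 [156 157 161 145  67  21  73  79  41  49  82 138 164 158 156 156]
 [158 158 161 143  65   0  41  70  98  88  41 128 165 158 157 157]
 [161 159 162 143  55   0  38 129 173 137  78 147 166 164 164 164]
 [173 171 171 172 176 181 166 153 164 151 139 149 138 140 141 142]
 [ 72  87  84  98 113 114 109 132 162 150 118 106 114  93  50  50]
 [ 49  49  49  49  50  48  46 117 163 152 110  32  38  52  49  48]
 [ 47  50  50  52  51  50  43 127 172 165 141  34  39  55  53  50]
 [ 64  40  48  52  54  52  45 104 155 163 140  51  34  52  52  49]
 [176 168  81  48  52  50  43  69 132 163 143  74  15  35  45  43]
 [ 89 122 121  44  48  67  85  80 136 161 160 182 150 128 115 109]]
```

The tip height and force don't agree with a knob at its stop, so I'm backing off to look.

```bash
python3 -m inch '[{"ax":0,"ay":0,"az":0,"x":0,"y":-6,"z":0,"hand":1},{"ax":0,"ay":0,"az":0,"x":0,"y":-14,"z":0,"hand":1},{"ax":0,"ay":0,"az":0,"x":0,"y":-25,"z":0,"hand":1},{"ax":0,"ay":0,"az":0,"x":-10,"y":-25,"z":-25,"hand":1},{"ax":0,"ay":0,"az":0,"x":-10,"y":-20,"z":-30,"hand":1}]'
python3 -m inch '[{"ax":0,"ay":0,"az":0,"x":0,"y":0,"z":-15,"hand":1},{"ax":0,"ay":0,"az":0,"x":0,"y":0,"z":0,"hand":1},{"ax":0,"ay":0,"az":0,"x":0,"y":0,"z":0,"hand":1},{"ax":0,"ay":0,"az":0,"x":0,"y":0,"z":0,"hand":1}]'
python3 - <<'E'
from h import *
plan([.62,.1205,.06],-4.84)
w=snap('wrist','w14.png');d=snap('side','s14.png');e=snap('scene','sc14.png')
def dark(c,p,r):
    u,v=map(int,np.round(proj(c,p))); g=cv2.cvtColor(c['img'],cv2.COLOR_RGB2HSV)[...,2][v-r:v+r+1,u-r:u+r+1]
    n,l,st,ce=cv2.connectedComponentsWithStats((g<50).astype(np.uint8)); return [((ce[i]+[u-r,v-r]).round(1),st[i,2:]) for i in range(1,n) if st[i,4]>8]
for th in (0,.1,.2,.3):
    p=np.array([.62,.1205,.032])+np.array([.084,.9965,0])*.06*(np.cos(th)-1)+np.array([0,0,.06*np.sin(th)]); print(th,*[np.round(proj(k,p),1) for k in (w,d,e)])
p=[.62,.1205,.034]
for k,r in ((w,20),(d,8),(e,10)): print(k['name'],dark(k,p,r))
f=lambda i,x0,y0,w,h,W,H:cv2.resize(i[y0:y0+h,x0:x0+w,::-1],(W,H),interpolation=cv2.INTER_CUBIC)
out=np.zeros((600,800,3),np.uint8)
u,v=map(int,proj(w,p)); print('wcrop',u-130,max(v-40,0)); out[:600,:400]=f(w['img'],u-130,max(v-40,0),160,240,400,600)
out[:300,400:]=f(d['img'],290,145,100,75,400,300); out[300:,400:]=f(e['img'],285,215,100,75,400,300)
cv2.imwrite('pics/c14.png',out)
E
```

```text
time: 26.27
eef_pos: [0.5954, 0.0666, 0.1345]
tcp_rot: [0.707, -0.029, 0.028, -0.706]
contact_force: [0.0, -0.5, 0.3]
opening: -0.004
time: 26.6
eef_pos: [0.594, 0.0517, 0.1323]
tcp_rot: [0.707, -0.031, 0.029, -0.706]
contact_force: [-0.1, 0.2, 0.4]
opening: 0.0
t 26.60 tcp [594.   51.7 132.3] shift mm [20.4 72.3 70.8]  rotvec(rad) [ 0.0003  0.0001 -0.003 ]  shift after turn [20.1 72.3 70.7] F [-0.1  0.2  0.4] op 0.000 q [-0.08  0.23  1.86 -0.    1.06  0.  ]
0 [345.6 109.2] [347.4 168.4] [339.6 284.2]
0.1 [346.3 109.6] [347.4 166.7] [339.5 282.3]
0.2 [347.  110.8] [347.4 165.2] [339.3 280.2]
0.3 [347.7 113. ] [347.5 163.7] [339. 278.]
wrist []
side [(array([347.1, 167.2]), array([ 6,  4, 17], dtype=int32))]
scene [(array([340., 284.]), array([ 9,  7, 46], dtype=int32))]
wcrop 215 69
```

View pics/c14.png

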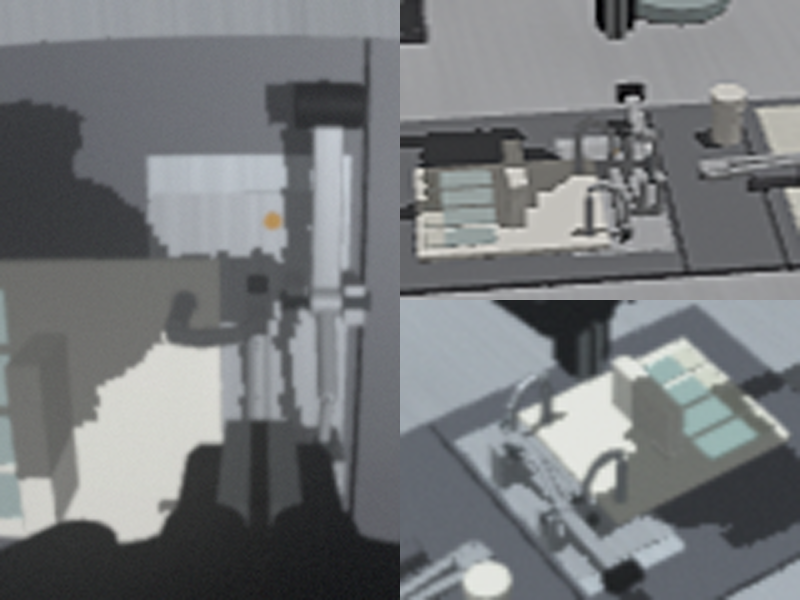

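The last picture shows the page flat on the board with its slides up, both arches shut over it, and the knob low at wrist (347,111), side (347.1,167.2), scene (340,284). Comparing that with the initial shut pictures by number.

Run:
```python
from h import *
def cen(c,x0,y0,x1,y1,t):
    g=cv2.cvtColor(c['img'],cv2.COLOR_RGB2GRAY)[y0:y1,x0:x1].astype(float); wt=np.clip(t-g,0,None); Y,X=np.mgrid[y0:y1,x0:x1]
    return round((X*wt).sum()/wt.sum(),2),round((Y*wt).sum()/wt.sum(),2),round(wt.sum())
for a,b in (('side0.png','scene0.png'),('s12.png','sc9.png'),('s14.png','sc14.png')):
    print(a,cen(load(a),340,160,355,173,70),b,cen(load(b),330,275,350,293,50))
print('side cols 344-351 means by row 162..174')
for a in ('side0.png','s12.png','s14.png'): print(a,cv2.cvtColor(load(a)['img'],cv2.COLOR_RGB2GRAY)[162:175,345:350].mean(1).round())
for b in ('scene0.png','sc14.png'): print(b,cv2.cvtColor(load(b)['img'],cv2.COLOR_RGB2GRAY)[274:294,338:343].mean(1).round())
```

```text
side0.png (np.float64(346.94), np.float64(167.42), 882) scene0.png (np.float64(340.36), np.float64(284.65), 1031)
s12.png (np.float64(347.01), np.float64(166.05), 1106) sc9.png (np.float64(nan), np.float64(nan), 0)
s14.png (np.float64(346.96), np.float64(167.42), 815) sc14.png (np.float64(340.11), np.float64(284.1), 603)
side cols 344-351 means by row 162..174
side0.png [146. 147. 152. 140.  29.  26.  22. 125. 123. 148. 117. 125. 122.]
s12.png [155. 166.  77.   6.   4.  18. 125. 148. 150. 153. 125. 108. 107.]
s14.png [153. 154. 159. 146.  31.  28.  25. 130. 129. 155. 124. 131. 129.]
scene0.png [148. 147. 147. 148. 140. 126.  89.  49.  33.  29.  29.  28.  30.  37.
  46.  58.  55.  54.  54.  62.]
sc14.png [170. 169. 170. 168. 163. 145. 104.  59.  40.  36.  35.  34.  37.  43.
  54.  70.  64.  64.  63.  74.]<stdin>:4: RuntimeWarning: invalid value encountered in scalar divide
```

Run:
```python
from h import *
a,b=load('side0.png')['img'],load('s14.png')['img']
for n,(x0,y0,x1,y1) in dict(vial=(363,163,380,185),pen_forceps=(362,178,425,195),dish=(342,133,376,152),bottle=(420,235,462,298),small=(335,312,405,368),brown=(196,278,265,342),rack=(255,125,302,160)).items():
    p,q=[cv2.cvtColor(i[y0:y1,x0:x1],cv2.COLOR_RGB2GRAY).astype(np.float32) for i in (a,b)]
    s,r=cv2.phaseCorrelate(p,q,cv2.createHanningWindow(p.shape[::-1],cv2.CV_32F)); print(n,np.round(s,2),round(r,2))
from plant import sign_off
print(sign_off())
```

```text
vial [-0.05 -0.  ] 0.98
pen_forceps [-0.05 -0.03] 1.01
dish [ 0.87 -0.49] 0.53
bottle [ 0.5  -0.03] 1.0
small [ 0.02 -0.  ] 0.99
brown [-0.01 -0.  ] 1.01
rack [-0.01  0.  ] 1.0
the job is handed in; nothing more can be done
None
```

The page is filed: I lifted the lever until the rings opened and hung the page slides-up on both posts. I slid it down until I felt the board, at the expected height, then closed the lever and pressed it home. I signed off at about 27 s of the 72 s allowed, with the arm clear of everything.

**Page and rings:** the last picture shows the page flat on the back board with both arches closed over it. Contact forces on the page and posts never read above about 5 N. The ring mechanism had crept about 5 mm towards -y.

**Lever:** its knob in the side view matches the first shut picture to within about 0.05 px (0.1 rad would be 1.7 px). The scene view agrees less tightly, about 0.5 px out by centroid with matching edge profiles.

**Checks that disagreed:**
- **Pressing depth:** on the final press the fingertips read about 5 mm lower than the knob's top should be. I never felt a hard stop, and force had only reached about 8 N when I stopped. The lever being home therefore rests on the pictures, not on feel.
- **Bystanders:** the vial, pen, forceps, tube rack and both other pages had not moved (under 0.1 px). The dish's check was poor (0.9 px, low confidence), probably because the gripper overlaps it in that view. The bottle read 0.5 px. I went near neither of them.

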